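Drive the crept spring pin home on the tube rotator

ROBOT

A 6-joint arm with a two-finger parallel gripper is mounted at the origin on the work surface. World frame = base frame: x ahead of the robot, y to its left, z up, the work surface at z = 0. Lengths are in mm, angles in rad, forces in N, time in s.
With the tool pointing down it reaches from about 350 to 775 mm from the base axis. Payload 7.3 kg.
Tool frame: the origin (TCP) lies at the very end of the fingers, on their centre line; the grasp point (between the pads) lies 19 mm behind it; z points along the fingers, y is the line along which they close (so a half turn about z gives the same grasp; the last joint's range is limited). The gripper opens to 92 mm and grips with 3 to 60 N. Pads are 19 mm wide; open, the fingers measure 130 mm over their backs; the gripper's body (75 mm by 190 mm) begins 47 mm behind the grasp point.
Start: joints at [-1.432, 0.342, 1.524, -0, 1.275, -0.146], TCP at [147.529, -503.865, 226.741] pointing down, gripper open.
Joint ranges: [-2.53, 2.53], [-0.77, 2.02], [0.04, 2.7], [-1, 4.14], [0.28, 2.66], [-3.11, 3.11]. Speed limits (rad/s): [2.57, 2.57, 3.14, 3.14, 3.14, 3.14].

INTERFACE

Orientations are given as a rotation vector (axis times angle).
In Python, from cell import robot gives the robot as it stands.
- The arm moves only by the shell command python3 -m jog 'ROWS' [OPENING]. ROWS is JSON, a list of rows, each a list of 6 numbers: the shift along the world's x, y, z in cm, then the turn, a rotation vector about the world's x, y, z in rad. A call has exactly 10 rows; each row is the pose to reach, as a shift and turn from the pose commanded when the call began; what a row does not reach only later rows make up. A row lasts 1/12 s, in which the tool goes at most 41.7 mm and 7.16 degrees, less where a joint would pass 70% of its speed; a pose out of reach is approached as far as the arm can. A call with a gripper value outside its range is refused whole. OPENING is the opening, from -1 (shut) to 1 (fully open), set as the call begins (- or left out, the last holds). The fingers move at their own pace and stop on an object; the grip force is fixed at half the most. Time passes only in rows, so rows that repeat a pose let the fingers close, or fill a call up. It gives the time, the measured TCP pose, the force, the opening and the grip force at its end, in the units of the state.
- robot.state(): the state, without advancing time (a new reading comes with each control period).
- robot.camera(name): name is "scene" or "side" or "wrist"; returns a dict with "pixels" (420x560x3 uint8, red, green, blue), "fx", "fy", "cx", "cy" (pixels), "k1" (the pictures are not rectified: a ray, as slopes to the right and down, at radius r is drawn at 1 + k1 r^2 times it, then the intrinsics apply), "view" (4x4, takes a point from world to camera coordinates). Camera axes: x right, y up, looking along -z (the intrinsics and any distortion apply to the point x, -y, -z); pixel columns grow to the right and rows downward; lengths in mm; the calibration is good to about 2 mm. A picture is of the moment at which its call begins. There is no depth.
- robot.finish_job(): hands the job in; it is judged then, once.
The state is a dict: "time_s": time; "qpos": joint angles; "qvel": joint speeds; "tau": joint torques, N m; "eef_pos": TCP position; "orientation": TCP orientation; "contact_force": force on the tool from outside, world axes, zero at the start; "ft_torque": the same for the moment, N m; "gripper_width": opening from 0.0 (shut) to 1.0 (fully open); "finger_force": force on a finger pad.
Only numpy, scipy, OpenCV 4.12 (cv2) and the standard library are available. Lean on these libraries where they do the work, as an engineer would, in place of code of your own. Each camera call takes 0.05 s, during which the arm holds its last target. There are 200 camera calls.

TASK

The spring pin that locks the wheel hub of the tube rotator to its shaft has crept out. Turn the wheel by its rim until the pin stands upright at the top of the hub, then pick up the mallet and strike the pin down with brisk blows, not a slow press, until it is flush with the hub; don't hit the plastic disc or push the pin with anything but the mallet. Finish by standing the mallet back on the black mat on the same face of its head, as you found it, and leave everything else on the bench where it is.

Things in the scene. Friction and masses are not known exactly. Their poses are not given: they have to be found in the camera images.
- rotator: bench tube rotator, fixed: grey base plate (x -200 to +15, y +-68, 16 high) and white motor housing with grey hood (x -190 to -70, y +-65, top at 178, knobs to 184) carrying a level axle 135 above the bench. Origin on the bench straight below the disc's centre; x = along the axle, from the housing out through the disc to the hub; z up. Bearing boss, radius 26, up to x = -48.
- disc: white plastic disc of the wheel, diameter 190, 10 thick (x +-5), twelve rubber-lined tube holes reaching out to radius 61, plain rim outside, to be pinched across its thickness (43 mm free to the boss, 65 to the housing). Origin at its centre on the axle; x along the axle outwards to the hub, z points radially at the pin: z straight up = pin at the top.
- wheel_centre (a point): the disc's centre on the axle, axes as the disc's. The aluminium hub, radius 20, lies on its outer side from x = 5 to 56 (flange of radius 28 up to x = 9), the shaft end, radius 8, up to x = 65. A short wide thumbscrew (diameter 16, standing 14 out of the hub, at x = 44) sits on the hub 2.5 rad round from the pin: leave it alone.
- wheel (a joint): turn of the wheel about the rotator's x axis, rad, right-handed: 0 (or 2 pi) = pin at the top; a positive angle a puts the pin at direction (0, -sin a, cos a) in the rotator's frame. Turns without end either way; stiff: about 0.2 N m of friction, stays where it is left; pinch the rim firmly (40 N or more) or the pads creep on it.
- pin_head: the spring pin: plain dark steel, diameter 7, standing out radially from the hub at x = 38 from the disc's centre plane. Origin at the centre of its outer end; z along the pin, outwards.
- pin (a joint): how far the pin has been driven in, m: 0 = 10 mm proud of the hub, 0.010 = flush with the hub's crest, stop at 0.011. Held by its own spring grip: about 9 N of friction (more at speed, about 25 N s/m); stays where it is left.
- mallet: small soft-faced mallet, 0.34 kg: head an upright cylinder, diameter 36, 80 high, steel with a grey plastic face at each end, standing on one face; wooden handle sticks out level. Origin at the centre of the face it stands on, z up, handle towards -x: 22 wide, 18 high, centre line at z = 40, out to x = -168. Centre of mass 11 from the head's axis; grip it 45 to 55 from that axis.
- mat: black rubber mat, fixed, 240 (x) x 340 (y), 3 thick; origin at the centre of its underside.
- bottle: clear bottle with screw cap, diameter 86, 175 high; origin at the centre of its foot. Bystander.
- tip_box: low box of pipette tips, 88 x 123, 65 high; origin at the centre of its foot. Bystander.
- jar: white plastic jar, diameter 56, 85 high; origin at the centre of its foot. Bystander.
- tube_rack: rack of small tubes, 60 x 110, 66 high with the tubes; origin at the centre of its foot. Bystander.
- pipette: micropipette lying along its x axis, about 250 long and 30 high; origin below its middle. Bystander.
- screwdriver: screwdriver, 200 long, handle 26 thick, lying on the mat along its x axis (handle to -x); origin under its middle. Bystander.
- spanner: flat steel spanner, about 170 long and 8 thick, lying on the mat along its x axis; origin under its middle. Bystander.
Mind the look-alikes: they are no part of the job. There is more than one size of the mallet; the job needs the largest.

How it is judged:
By the outcome, as a careful person would: the job done as asked, in the order asked, and still so for the second after the job is handed in, with the robot touching nothing.
It also fails if it takes over 72 s, if anything falls off the work surface, if the arm or the gripper's body presses on something with over 40 N, if the wrist force passes 120 N, or if a joint passes its speed limit or range.

## Working session

There is one attempt and no reset: what is moved stays moved. The work goes in short steps, Python scripts to look and compute and a shell command to move; the robot and the scene stay as the last step left them, time stands still between calls to the robot, and variables do not carry over. Pictures are saved under pics/ and viewed, at most 10 in all, crops included, and the job is handed in when it is done.

```bash
ls; mkdir -p pics
cat > h.py <<'E'
import numpy as np, cv2
from cell import robot
def cam(n):
    c=robot.camera(n); return c
def save(c,f): cv2.imwrite('pics/'+f,c['pixels'][:,:,::-1])
def ray(c,u,v):
    K=np.array([[c['fx'],0,c['cx']],[0,c['fy'],c['cy']],[0,0,1.]])
    p=cv2.undistortPoints(np.array([[[u,v]]],float),K,np.array([c['k1'],0,0,0.]))[0,0]
    V=np.array(c['view']);R=V[:3,:3];o=-R.T@V[:3,3]
    d=R.T@np.array([p[0],-p[1],-1.]);return o,d/np.linalg.norm(d)
def onz(c,u,v,z):
    o,d=ray(c,u,v);return o+d*(z-o[2])/d[2]
def proj(c,P):
    V=np.array(c['view']);q=V[:3,:3]@np.array(P,float)+V[:3,3]
    x,y=q[0]/-q[2],-q[1]/-q[2];s=1+c['k1']*(x*x+y*y)
    return np.array([c['fx']*x*s+c['cx'],c['fy']*y*s+c['cy']])
def tri(c1,p1,c2,p2):
    o1,d1=ray(c1,*p1);o2,d2=ray(c2,*p2)
    t=np.linalg.lstsq(np.c_[d1,-d2],o2-o1,rcond=None)[0]
    a=o1+d1*t[0];b=o2+d2*t[1];return (a+b)/2,np.linalg.norm(a-b)
E
python3 - <<'E'
from h import *
for n in ['scene','side']:
    c=cam(n);save(c,n+'0.png');o,d=ray(c,280,210);print(n,o,d,c['k1'])
print(robot.state())
E
```

```text
pics
scene [1502.09841986  438.56713824  909.66051147] [-0.73721869 -0.35488141 -0.57495025] -0.022948978378057535
side [  346.30284462 -1230.29610509  1189.14121191] [ 0.07078199  0.7258986  -0.68414993] -0.010495669474860438
{'time_s': 0.1, 'qpos': array([-1.43198335e+00,  3.42675100e-01,  1.52488198e+00,  2.91589963e-05,
        1.27541422e+00, -1.45963482e-01]), 'qvel': array([ 0.00076134, -0.00218182, -0.00302076, -0.00122547,  0.0014724 ,
        0.00065996]), 'tau': array([ 1.98721413e-03, -4.32001376e+01, -2.44695568e+01,  7.18639442e-02,
        5.26177988e-02, -3.78681500e-05]), 'eef_pos': array([ 147.49472515, -503.49277866,  226.11680952]), 'orientation': array([-3.10843677e+00, -4.45606957e-01, -5.15295043e-05]), 'contact_force': array([ 0.1514108 , -0.13253646, -0.51472771]), 'ft_torque': array([ 0.01629244,  0.02473472, -0.0067394 ]), 'finger_force': 0.0, 'gripper_width': 0.9994388382084199}
```

View pics/scene0.png

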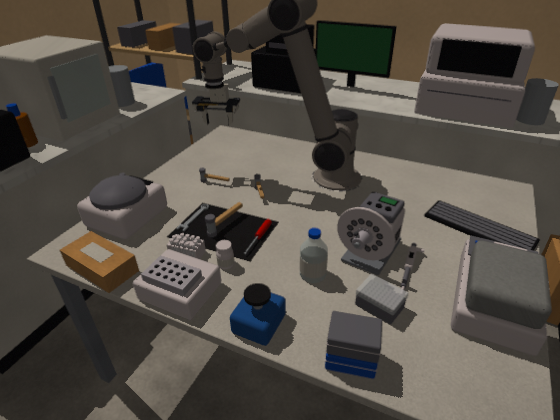

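View pics/side0.png

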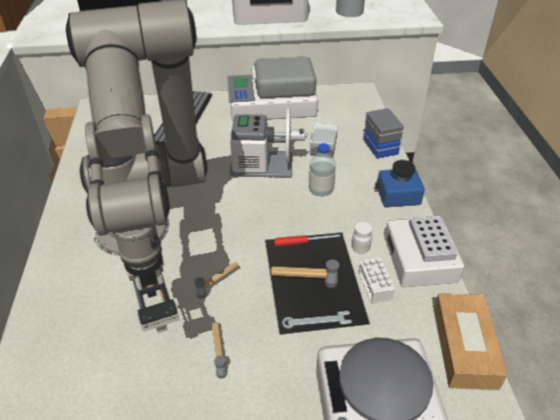

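The scene view shows the rotator, with its disc at (365,235) and hub at (363,237). The side view shows the same disc edge-on at (289,138). There are three mallets in the side view:
- On the mat, head at (332,272), handle end at (272,271).
- Small one at (201,288).
- Small one at (220,367).

The one on the mat looks largest and is the one that stands on the mat. I'll confirm it in an enlarged crop.

Run:
```python
from h import *
a=cv2.imread('pics/side0.png');b=cv2.imread('pics/scene0.png')
A=cv2.resize(a[225:385,190:370],None,fx=2.2,fy=2.2,interpolation=cv2.INTER_CUBIC)
B=cv2.resize(b[190:280,325:425],(400,360),interpolation=cv2.INTER_CUBIC)
C=cv2.resize(a[100:185,220:330],(400,309),interpolation=cv2.INTER_CUBIC)
o=np.zeros((600,800,3),np.uint8);A=A[:352];o[:A.shape[0],:A.shape[1]]=A;o[:360,400:]=B
o[360:,400:]=C[:240]
cv2.imwrite('pics/crop1.png',o)
c=cam('side');s=cam('scene')
for n,p in dict(head=(332,267),hend=(272,271),a=(203,282),ae=(238,266),b=(221,359),be=(216,325)).items(): print(n,onz(c,*p,43))
for n,p in dict(m1=(270,241),m2=(344,234),m3=(367,326),m4=(279,331)).items(): print(n,onz(c,*p,3))
```

```text
head [ 585.39356594 -260.34342616   43.        ]
hend [ 417.90099206 -257.27468465   43.        ]
a [ 227.92818398 -276.46681925   43.        ]
ae [ 325.07730769 -229.2287306    43.        ]
b [ 271.69298457 -517.81449051   43.        ]
be [ 261.1481032  -419.46628061   43.        ]
m1 [ 425.05714469 -104.9437798     3.        ]
m2 [653.09283825 -99.4378123    3.        ]
m3 [ 649.69228263 -435.1889288     3.        ]
m4 [ 420.14720006 -426.55931183    3.        ]
```

View pics/crop1.png

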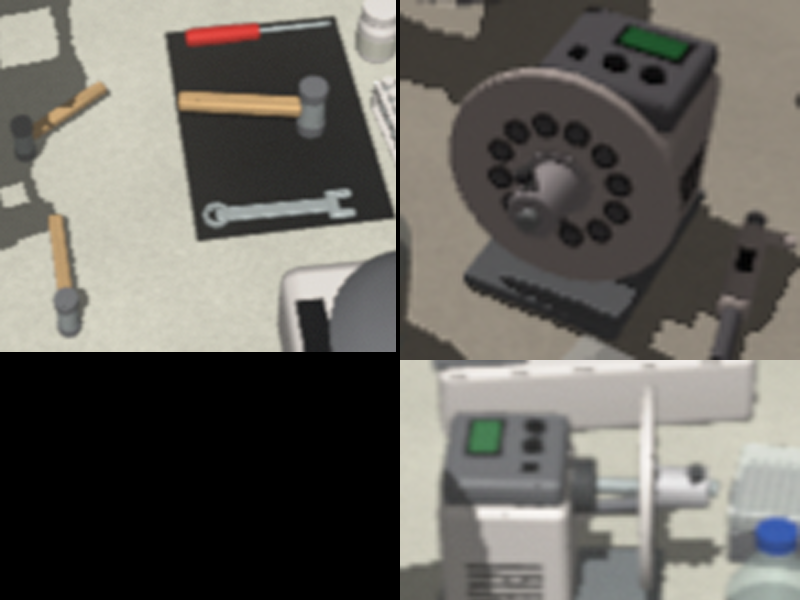

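The crop confirms it: the mat mallet is clearly larger than the two small ones, and its handle reaches 168 mm from the head axis as described. The side crop shows a wide dark stub on the hub at about x=44, full-frame (302,131), which is the thumbscrew. The pin is on the far side or underneath.

Run:
```python
from h import *
c=cam('side');s=cam('scene')
# shaft end centre & boss etc in side at z=135; base plate corners z=16
for n,p in dict(disc=(288.2,134.5),shaftend=(306,134),boss=(268,133)).items(): print(n,onz(c,*p,135))
for n,p in dict(top=(289,106)).items(): print(n,onz(c,*p,230))
print('bottlecap',onz(c,323,150,175), onz(s,315,233,175))
print('shaft tri',tri(s,(325+127/4,190+212/4),c,(307,134)))
P=tri(s,(325+122/4,190+176/4),c,(301.5,130.5));print('thumb tri',P)
# disc ellipse in scene: light pixels
im=s['pixels'].astype(int)
sub=im[195:265,330:405]
for y in (205,215,235,250): print(y,[tuple(im[y,x]) for x in range(334,404,6)])
```

```text
disc [520.40984527 254.74865768 135.        ]
shaftend [580.35094978 251.16786731 135.        ]
boss [453.53427504 270.79797115 135.        ]
top [525.47550572 280.9415532  230.        ]
bottlecap [612.4255415  103.84379903 175.        ] [624.72085073 129.7973261  175.        ]
shaft tri (array([581.17714979, 245.71340742, 141.02310493]), np.float64(4.9417472753380265))
thumb tri (array([562.5334931 , 236.2905884 , 160.83587734]), np.float64(0.011331952317847109))
205 [(np.int64(64), np.int64(60), np.int64(53)), (np.int64(64), np.int64(60), np.int64(54)), (np.int64(64), np.int64(60), np.int64(54)), (np.int64(64), np.int64(60), np.int64(55)), (np.int64(65), np.int64(62), np.int64(55)), (np.int64(82), np.int64(78), np.int64(81)), (np.int64(71), np.int64(68), np.int64(71)), (np.int64(13), np.int64(12), np.int64(12)), (np.int64(72), np.int64(70), np.int64(71)), (np.int64(78), np.int64(75), np.int64(76)), (np.int64(22), np.int64(25), np.int64(22)), (np.int64(66), np.int64(63), np.int64(65))]
215 [(np.int64(151), np.int64(142), np.int64(129)), (np.int64(85), np.int64(79), np.int64(74)), (n
[... 821 characters left out ...]
t64(42), np.int64(41)), (np.int64(74), np.int64(68), np.int64(66)), (np.int64(65), np.int64(59), np.int64(57)), (np.int64(119), np.int64(111), np.int64(102))]
250 [(np.int64(151), np.int64(143), np.int64(128)), (np.int64(151), np.int64(142), np.int64(128)), (np.int64(143), np.int64(136), np.int64(124)), (np.int64(74), np.int64(68), np.int64(66)), (np.int64(72), np.int64(66), np.int64(65)), (np.int64(72), np.int64(66), np.int64(64)), (np.int64(43), np.int64(39), np.int64(38)), (np.int64(48), np.int64(44), np.int64(43)), (np.int64(74), np.int64(68), np.int64(66)), (np.int64(74), np.int64(67), np.int64(65)), (np.int64(50), np.int64(47), np.int64(45)), (np.int64(63), np.int64(60), np.int64(54))]
```

Run:
```python
from h import *
s=cam('scene');C=np.array([519,254,135.])
for a in (3.13,-1.87):
  for r in (20,30): print(a,r,proj(s,C+[38,-r*np.sin(a),r*np.cos(a)]))
b=s['pixels'][:,:,::-1];u0,v0=335,205
B=cv2.resize(b[v0:v0+60,u0:u0+70],(700,600),interpolation=cv2.INTER_CUBIC)
B=np.clip(B*2.0,0,255).astype(np.uint8)
cv2.imwrite('pics/hub.png',B)
w=cam('wrist');T=robot.state()
V=np.array(w['view']);print(-V[:3,:3].T@V[:3,3],-V[2,:3],V[1,:3],w['fx'],T['eef_pos'])
```

```text
3.13 20 [360.10962125 246.16201293]
3.13 30 [359.73753267 248.64196581]
-1.87 20 [366.81551012 244.29238637]
-1.87 30 [369.80223619 245.87927007]
[ 220.92515508 -482.62266235  384.43651229] [-0.27157528 -0.07823359 -0.95923218] [ 0.92045697  0.26997603 -0.2826162 ] 314.0758182293385 [ 147.52439338 -503.8121061   226.63330985]
```

View pics/hub.png

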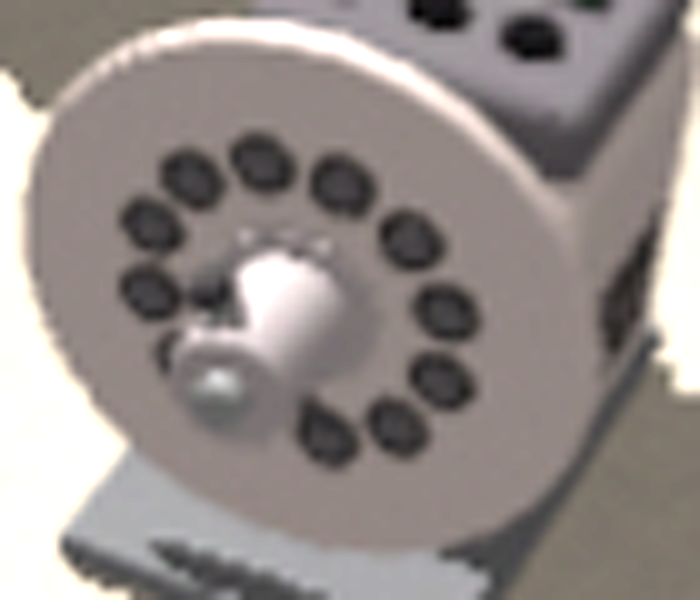

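```bash
python3 -m jog '[[3,2,2,0,0,0.06],[6,5,4,0,0,0.12],[9,8,6,0,0,0.2],[12,11,8,0,0,0.3],[15,14,10,0,0,0.4],[18,17,11,0,0,0.5],[21,20,12,0,0,0.6],[24,23,13,0,0,0.7],[27,25,14,0,0,0.7],[30,25,14,0,0,0.7]]' 0.2
python3 -m jog '[[1,4,0,0,0,0.06],[2,8,0,0,0,0.12],[3,12,0,0,0,0.2],[4,16,0,0,0,0.3],[5,20,0,0,0,0.4],[6,24,0,0,0,0.5],[7,28,0,0,0,0.585],[8,32,0,0,0,0.585],[9,36,0,0,0,0.585],[10,40,0,0,0,0.585]]'
python3 -m jog '[[0.5,4,0,0,0,0],[1,7,0,0,0,0],[1,7.5,0,0,0,0],[1,7.5,0,0,0,0],[1,7.5,0,0,0,0],[1,7.5,0,0,0,0],[1,7.5,0,0,0,0],[1,7.5,0,0,0,0],[1,7.5,0,0,0,0],[1,7.5,0,0,0,0]]'
python3 - <<'E'
from h import *
w=cam('wrist');save(w,'w1.png');print(proj(w,[557,254,155]),proj(w,[519,254,230]))
for a in (3.13,-1.87):
  print(proj(w,[557,254-30*np.sin(a),135+30*np.cos(a)]))
print(robot.state()['qpos'])
E
```

```text
time_s: 1.23
eef_pos: [441.6, -252.9, 368.6]
orientation: [2.765, 1.486, 0.002]
contact_force: [-0.2, -1.2, 0.8]
gripper_width: 0.601
finger_force: 0.0
time_s: 2.07
eef_pos: [540.8, 146.4, 366.1]
orientation: [2.222, 2.22, 0.0]
contact_force: [1.3, -0.1, 0.9]
gripper_width: 0.598
finger_force: 0.0
time_s: 2.9
eef_pos: [550.9, 218.6, 366.2]
orientation: [2.224, 2.219, 0.001]
contact_force: [-0.4, -0.4, -0.2]
gripper_width: 0.603
finger_force: 0.0
[283.82672786 151.57470026] [244.36102391 160.52856902]
[283.25946946 147.63675275]
[283.54027106 125.33518474]
[ 2.48781555e-01  4.17476113e-01  1.03514601e+00 -3.29944419e-05
  1.68860395e+00  2.50517875e-01]
```

View pics/w1.png

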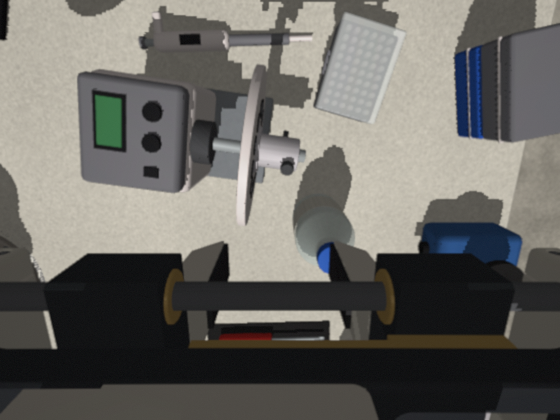

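The wrist view (+y up, +x right) shows the disc edge-on from (242,221) to (261,68). The thumbscrew is at (288,169) on the -y side. The thin pin stub is at (284,133) on the +y side, which fits a wheel angle of about -1.87.

Run:
```python
from h import *
w=cam('wrist')
a=onz(w,242,221,140);b=onz(w,261,68,140);print('disc ends',a,b,(a+b)/2,'yaw',np.arctan2(-(b-a)[0],(b-a)[1]), np.linalg.norm(b-a))
im=w['pixels'];g=cv2.cvtColor(im,cv2.COLOR_RGB2GRAY)
for z,p in ((135,(303,156)),(135,(260,144)),(135,(215,145)),(184,(152,111))): print(p,onz(w,*p,z))
# housing left edges at z=178
for p in ((78,182),(84,73),(186,190),(190,84)): print(onz(w,*p,170))
print('cap',onz(w,328,258,175)); 
print('pin tip',onz(w,284,131,127))
```

```text
disc ends [503.47361876 163.91268763 140.        ] [531.19739276 345.66360079 140.        ] [517.33550576 254.78814421 140.        ] yaw -0.151370380965777 183.85320797139536
(303, 156) [580.87104515 246.56415567 135.        ]
(260, 144) [528.20103212 261.17355299 135.        ]
(215, 145) [473.33155244 260.03382613 135.        ]
(152, 111) [420.19944384 298.97335194 184.        ]
[321.4381308  221.50565883 170.        ]
[348.79199029 336.74636319 170.        ]
[443.85894083 212.01253631 170.        ]
[457.85416568 326.24908533 170.        ]
cap [610.66439957 128.27730156 175.        ]
pin tip [557.51001799 276.14543821 127.        ]
```

```bash
cat > plan.py <<'E'
from h import *
from scipy.spatial.transform import Rotation as R
YAW=-0.13;C=np.array([517.5,254.5,135.])
W=R.from_euler('z',YAW).as_matrix()
def P(th,r,x=0): return C+W@np.array([x,-r*np.sin(th),r*np.cos(th)])
R0=R.from_rotvec([2.2214,2.2214,0])   # tool down, yaw pi/2
def O(th): return R.from_matrix(W@R.from_euler('x',th).as_matrix())*R0
def rel(p0,o0,p,o):
    return np.round(np.r_[(p-p0)/10,(o*o0.inv()).as_rotvec()],3).tolist()
E
python3 - <<'E'
from plan import *
s=robot.state();p0=s['eef_pos'];o0=R.from_rotvec(s['orientation'])
print(p0);a,b=(P(-.9,210),O(-.9)),(P(-.9,63),O(-.9))
print(rel(p0,o0,*a));print(rel(*a,*b))
for t in (-.7,-.5,-.3,-.1,.1,.3,.5):print(t,rel(*b,P(t,63),O(t)))
E
```

```text
[550.86809215 218.89458461 366.05949531]
[-1.204, 19.872, -10.052, -0.899, 0.059, -0.12]
[-1.493, -11.418, -9.138, 0.0, 0.0, 0.0]
-0.7 [-0.114, -0.869, 0.902, 0.198, -0.026, -0.0]
-0.5 [-0.248, -1.898, 1.613, 0.397, -0.052, -0.0]
-0.3 [-0.398, -3.047, 2.102, 0.595, -0.078, -0.0]
-0.1 [-0.558, -4.27, 2.352, 0.793, -0.104, -0.0]
0.1 [-0.721, -5.517, 2.352, 0.992, -0.13, -0.0]
0.3 [-0.881, -6.739, 2.102, 1.19, -0.156, -0.0]
0.5 [-1.031, -7.888, 1.613, 1.388, -0.181, -0.0]
```

```bash
python3 -m jog '[[-0.1,2,-1,-0.1,0,-0.01],[-0.3,4.5,-2,-0.2,0.01,-0.02],[-0.4,7,-3.5,-0.3,0.02,-0.04],[-0.6,10,-5,-0.4,0.02,-0.05],[-0.7,12.5,-6.5,-0.5,0.03,-0.06],[-0.8,15,-8,-0.6,0.04,-0.08],[-1,18,-9,-0.7,0.05,-0.09],[-1.2,19.9,-10,-0.8,0.05,-0.11],[-1.2,19.9,-10,-0.9,0.06,-0.12],[-1.2,19.9,-10,-0.9,0.06,-0.12]]'
python3 - <<'E'
from plan import *
s=robot.state();p0=s['eef_pos'];o0=R.from_rotvec(s['orientation'])
print(s['qpos'],rel(p0,o0,P(-.9,63),O(-.9)))
w=cam('wrist');save(w,'w2.png')
print(proj(w,P(-.9,95)),proj(w,P(-.9,95,5)),proj(w,P(-.9,95,-5)))
E
```

```text
time_s: 3.83
eef_pos: [523.2, 406.5, 247.8]
orientation: [1.779, 1.59, -0.902]
contact_force: [0.6, 0.7, -5.0]
gripper_width: 0.6
finger_force: 0.0
[ 0.78029577  1.25095261  0.04804168 -0.87284474  2.44931332  0.3727519 ] [0.069, -10.309, -7.359, 0.023, -0.018, -0.01]
[295.0442795  214.35388542] [300.99175135 214.46863544] [289.0963125  214.23917209]
```

View pics/w2.png

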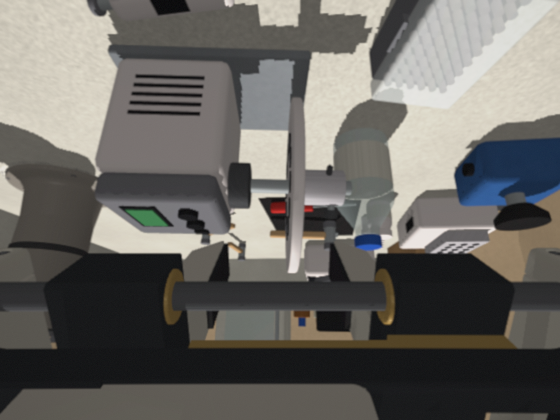

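The wrist view shows the disc edge-on between the open fingers, with columns 290–300 near the rim. That agrees with the prediction of 295. The elbow is at its limit, so I move in and check where it actually gets to.

```bash
python3 -m jog '[[0,-1,-0.7,0,0,0],[0,-2,-1.4,0,0,0],[0,-3,-2.1,0,0,0],[0,-4,-2.8,0.02,-0.01,0],[0,-5,-3.5,0.02,-0.01,0],[0,-5,-3.5,0.02,-0.01,0],[0,-5,-3.5,0.02,-0.01,0],[0,-5,-3.5,0.02,-0.01,0],[0,-5,-3.5,0.02,-0.01,0],[0,-5,-3.5,0.02,-0.01,0]]'
python3 - <<'E'
from plan import *
s=robot.state();p0=s['eef_pos'];o0=R.from_rotvec(s['orientation'])
print(s['qpos'],rel(p0,o0,P(-.9,63),O(-.9)))
E
```

```text
time_s: 4.72
eef_pos: [527.5, 355.3, 226.3]
orientation: [1.821, 1.599, -0.838]
contact_force: [0.4, -0.7, 0.2]
gripper_width: 0.6
finger_force: 0.0
[ 0.72863716  1.02802352  0.56243753 -0.66421455  2.16412353  0.65429263] [-0.363, -5.188, -5.213, -0.024, 0.016, -0.007]
```

```bash
python3 -m jog '[[0,-0.5,-1,-0.02,0.02,-0.01],[-0.1,-1.5,-2,-0.02,0.02,-0.01],[-0.2,-2.5,-3,-0.02,0.02,-0.01],[-0.3,-3.5,-4,-0.02,0.02,-0.01],[-0.4,-4.5,-4.7,-0.02,0.02,-0.01],[-0.4,-5.2,-5.2,-0.02,0.02,-0.01],[-0.4,-5.2,-5.2,-0.02,0.02,-0.01],[-0.4,-5.2,-5.2,-0.02,0.02,-0.01],[-0.4,-5.2,-5.2,-0.02,0.02,-0.01],[-0.4,-5.2,-5.2,-0.02,0.02,-0.01]]'
python3 -m jog '[[0,0,0,0,0,0],[0,0,0,0,0,0],[0,0,0,0,0,0],[0,0,0,0,0,0],[0,0,0,0,0,0],[0,0,0,0,0,0],[0,0,0,0,0,0],[0,0,0,0,0,0],[0,0,0,0,0,0],[0,0,0,0,0,0]]' -1
python3 - <<'E'
from plan import *
s=robot.state();p0=s['eef_pos'];o0=R.from_rotvec(s['orientation'])
print(rel(p0,o0,P(-.9,63),O(-.9)))
E
```

```text
time_s: 5.55
eef_pos: [523.4, 303.2, 173.9]
orientation: [1.813, 1.589, -0.878]
contact_force: [0.2, 0.9, 0.7]
gripper_width: 0.596
finger_force: 0.0
time_s: 6.38
eef_pos: [525.2, 302.3, 173.9]
orientation: [1.813, 1.588, -0.873]
contact_force: [8.5, 0.6, 0.2]
gripper_width: 0.103
finger_force: 30.0
[-0.134, 0.108, 0.022, -0.004, -0.001, 0.003]
```

```bash
python3 -m jog '[[0.1,-0.15,0.2,0.04,-0.005,0],[0.1,-0.4,0.45,0.1,-0.013,0],[0.1,-0.6,0.7,0.15,-0.02,0],[0.1,-0.87,0.9,0.2,-0.026,0],[0,-1.35,1.3,0.3,-0.04,0],[0,-1.9,1.61,0.4,-0.052,0],[-0.1,-2.45,1.9,0.5,-0.065,0],[-0.2,-3.05,2.1,0.6,-0.078,0],[-0.2,-3.65,2.25,0.7,-0.091,0],[-0.3,-4.27,2.35,0.793,-0.104,0]]'
python3 -m jog '[[-0.03,-0.3,0.02,0.05,-0.007,0],[-0.07,-0.6,0.02,0.1,-0.013,0],[-0.12,-0.95,0.01,0.15,-0.02,0],[-0.16,-1.25,0,0.2,-0.026,0],[-0.24,-1.85,-0.1,0.3,-0.039,0],[-0.32,-2.47,-0.25,0.4,-0.052,0],[-0.4,-3.05,-0.45,0.5,-0.065,0],[-0.47,-3.62,-0.74,0.595,-0.078,0],[-0.47,-3.62,-0.74,0.595,-0.078,0],[-0.47,-3.62,-0.74,0.595,-0.078,0]]'
python3 - <<'E'
from plan import *
s=robot.state();p0=s['eef_pos'];o0=R.from_rotvec(s['orientation'])
print(rel(p0,o0,P(.5,63,2),O(.5)),s['qpos'])
c=cam('scene');save(c,'s2.png');save(cam('side'),'d2.png')
E
```

```text
time_s: 7.22
eef_pos: [519.3, 260.9, 195.9]
orientation: [2.318, 2.036, -0.115]
contact_force: [-0.2, 5.8, -22.4]
gripper_width: 0.112
finger_force: 29.9
time_s: 8.05
eef_pos: [513.9, 223.3, 187.1]
orientation: [-2.071, -1.816, -0.521]
contact_force: [0.8, 9.7, -16.1]
gripper_width: 0.108
finger_force: 29.9
[0.171, 0.096, 0.314, -0.004, -0.011, -0.002] [-0.01080282  0.38183004  1.70169329  0.57428619  1.08091512 -0.16190562]
```

```bash
python3 -m jog '[[0,0,0,0,0,0],[0,0,0,0,0,0],[0,0,0,0,0,0],[-0.1,-1,1.8,0,0,0],[-0.2,-2,3.6,0,0,0],[-0.4,-3,5.4,0,0,0],[-0.5,-3.8,7,0,0,0],[-0.5,-3.8,9,-0.1,0,0],[-0.5,-3.8,11,-0.2,0,0],[-0.5,-3.8,13,-0.3,0.03,0]]' 0.2
python3 - <<'E'
from plan import *
s=robot.state();print(s['qpos'])
w=cam('wrist');save(w,'w3.png')
C[:]=[519.5,254.5,135]
for a in (-.9,-.7,-.5,-.3): print(a,proj(w,P(a,20,38)),proj(w,P(a,30,38)))
im=cv2.imread('pics/w3.png');u,v=proj(w,P(0,20,30)).astype(int)
c=im[max(v-60,0):v+60,u-70:u+90];print(u,v);cv2.imwrite('pics/w3c.png',np.vstack([cv2.resize(c,(560,420),interpolation=2)]))
E
```

```text
time_s: 8.98
eef_pos: [510.6, 184.5, 322.9]
orientation: [-2.26, -1.987, -0.23]
contact_force: [0.1, 1.2, -0.2]
gripper_width: 0.6
finger_force: 0.0
[0.09295314 0.26925058 1.37980645 0.19112597 1.44336132 0.20158302]
-0.9 [312.37057572 139.97002791] [313.11751932 131.73257937]
-0.7 [312.6447714  142.26801848] [313.54773925 135.16857968]
-0.5 [312.85208428 145.15244618] [313.87533427 139.55408901]
-0.3 [312.98178448 148.49964815] [314.08131058 144.69541161]
305 154
```

View pics/w3c.png

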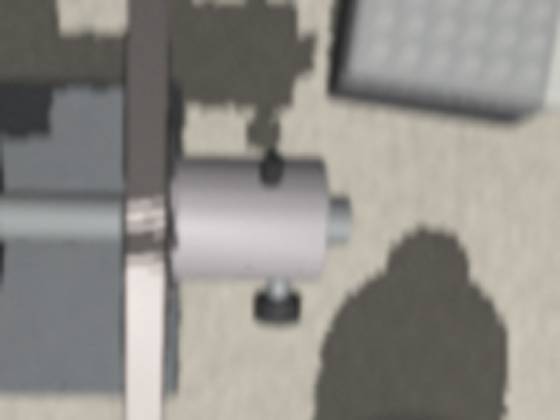

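In the crop the pin stub runs from (272,153) to (270,183), full-frame about (312.7,140), on the +y-upper side of the hub. That puts the wheel at about -0.5. The thumbscrew is opposite at (278,300). One more short sweep of +0.5 should do it.

```bash
sed -i 's/C=np.array(.*/C=np.array([519.5,256.5,135.])/' plan.py
python3 - <<'E'
from plan import *
s=robot.state();p0=s['eef_pos'];o0=R.from_rotvec(s['orientation'])
b=(P(-.25,63),O(-.25));print(rel(p0,o0,P(-.25,130),O(-.25)),rel(p0,o0,*b))
for t in (-.15,-.05,.05,.15,.25):print(t,rel(*b,P(t,63),O(t)))
E
```

```text
[1.119, 10.138, -6.689, -0.438, 0.071, -0.006] [0.904, 8.495, -13.181, -0.438, 0.071, -0.006]
-0.15 [-0.08, -0.612, 0.125, 0.099, -0.013, 0.0]
-0.05 [-0.161, -1.233, 0.188, 0.198, -0.026, -0.0]
0.05 [-0.243, -1.858, 0.188, 0.297, -0.039, 0.0]
0.15 [-0.324, -2.479, 0.125, 0.397, -0.052, 0.0]
0.25 [-0.404, -3.091, 0.0, 0.496, -0.065, 0.0]
```

```bash
python3 -m jog '[[0.3,3,-1,-0.1,0.01,0],[0.6,6,-2,-0.2,0.03,0],[0.9,9,-3,-0.3,0.05,0],[1.1,10.1,-5,-0.4,0.07,-0.01],[1.1,10.1,-6.7,-0.44,0.07,-0.01],[1,9.5,-8.9,-0.44,0.07,-0.01],[1,9,-11,-0.44,0.07,-0.01],[0.9,8.5,-13.2,-0.44,0.07,-0.01],[0.9,8.5,-13.2,-0.44,0.07,-0.01],[0.9,8.5,-13.2,-0.44,0.07,-0.01]]'
python3 -m jog '[[0,0,0,0,0,0],[0,0,0,0,0,0],[0,0,0,0,0,0],[0,0,0,0,0,0],[0,0,0,0,0,0],[0,0,0,0,0,0],[0,0,0,0,0,0],[0,0,0,0,0,0],[0,0,0,0,0,0],[0,0,0,0,0,0]]' -1
python3 -m jog '[[-0.04,-0.3,0.07,0.05,-0.007,0],[-0.08,-0.61,0.12,0.1,-0.013,0],[-0.12,-0.92,0.16,0.15,-0.02,0],[-0.16,-1.23,0.19,0.2,-0.026,0],[-0.2,-1.55,0.2,0.25,-0.033,0],[-0.24,-1.86,0.19,0.3,-0.039,0],[-0.28,-2.17,0.16,0.35,-0.046,0],[-0.32,-2.48,0.12,0.4,-0.052,0],[-0.36,-2.8,0.07,0.45,-0.06,0],[-0.4,-3.09,0,0.5,-0.065,0]]'
python3 -m jog '[[0,0,0,0,0,0],[0,0,0,0,0,0],[0,0,0,0,0,0],[-0.1,-0.5,2,0,0,0],[-0.1,-1,4,0,0,0],[-0.2,-1.5,6,0,0,0],[-0.2,-2,8,0,0,0],[-0.2,-3,10,-0.1,0,0],[-0.2,-3.5,12,-0.2,0,0],[-0.2,-4,14,-0.25,0.03,0]]' 0.2
python3 - <<'E'
from plan import *
w=cam('wrist');save(w,'w4.png');c=cam('scene');save(c,'s4.png');d=cam('side');save(d,'d4.png')
print(robot.state()['qpos'])
o=[]
for k,f in ((w,'w4'),(c,'s4'),(d,'d4')):
    im=cv2.imread(f'pics/{f}.png');u,v=proj(k,P(0,20,38)).astype(int)
    q=im[max(v-20,0):v+20,u-20:u+20];o.append(cv2.resize(q,(260,260),interpolation=2))
    print(u,v)
    for a in (-.2,0,.2):print(f,a,(proj(k,P(a,20,38))-[u-20,v-20])*6.5,(proj(k,P(a,30,38))-[u-20,v-20])*6.5)
cv2.imwrite('pics/c4.png',np.hstack(o))
E
```

```text
time_s: 9.87
eef_pos: [519.3, 270.5, 187.9]
orientation: [2.241, 1.955, -0.287]
contact_force: [-0.3, 0.1, 1.3]
gripper_width: 0.598
finger_force: 0.0
time_s: 10.7
eef_pos: [520.7, 270.6, 188.2]
orientation: [2.24, 1.954, -0.281]
contact_force: [5.5, -1.0, -0.6]
gripper_width: 0.106
finger_force: 30.0
time_s: 11.53
eef_pos: [516.6, 242.4, 188.7]
orientation: [-2.217, -1.939, -0.29]
contact_force: [5.3, 13.2, -8.6]
gripper_width: 0.111
finger_force: 29.9
time_s: 12.37
eef_pos: [512.7, 200.4, 330.4]
orientation: [-2.361, -2.064, 0.002]
contact_force: [0.6, 0.6, 0.5]
gripper_width: 0.604
finger_force: 0.0
[0.22860955 0.33838028 1.24999211 0.0094946  1.55517554 0.36073936]
315 135
w4 -0.2 [133.95218789 104.56538005] [141.09864691  94.2068604 ]
w4 0 [133.48637538 130.36627223] [140.35324712 134.12271259]
w4 0.2 [132.49559363 155.69854446] [138.77727136 173.15137302]
360 235
s4 -0.2 [142.81509975 138.75559292] [149.0987564  123.53205359]
s4 0 [134.9018197  135.24625362] [137.15959406 118.27114676]
s4 0.2 [126.83208309 133.09167641] [125.00083449 115.06786075]
299 129
d4 -0.2 [131.78986353 129.03596446] [132.1684659  110.98104919]
d4 0 [131.78900502 132.81612687] [132.16821252 116.6238287 ]
d4 0.2 [131.75796847 137.89690125] [132.12232663 124.24268969]
```

View pics/c4.png

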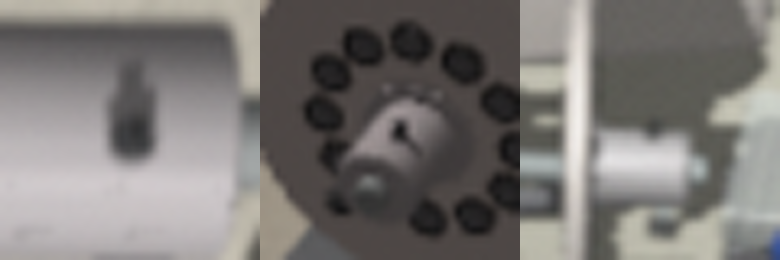

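The crops show the pin close to upright. In the wrist crop the dark tip is at about (131,137) with its shadow above. In the scene crop the tip is at (138,122), against a prediction of (137,118) for angle 0. I'll do a quick numeric check against the hub's own silhouette.

Run:
```python
from plan import *
w=cam('wrist');g=cv2.cvtColor(w['pixels'],cv2.COLOR_RGB2GRAY)
print(g[105:180,308]); print(g[120:145,308:324])
o=-np.array(w['view'])[:3,:3].T@np.array(w['view'])[:3,3];print('cam',o)
# predicted hub silhouette at x=30
pr=[proj(w,P(a,20,30))[1] for a in np.linspace(-np.pi,np.pi,400)];print('pred hub v',min(pr),max(pr))
for a in (-.1,0,.1):print(a,proj(w,P(a,30,38)))
```

```text
[179 178 178 180 183 184 182 183 183 183 185 189 190 167 112  80  82  87
  96 102 108 115 124 130 138 143 151 155 161 166 169 175 180 184 184 187
 191 196 204 207 203 199 196 197 194 192 189 185 178 172 156 137 148 174
 187 186 183 182 183 185 183 184 186 188 189 188 189 189 188 188 187 188
 186 181 181]
[[ 80  80  79  79  79  80  80  80  78  79  79  79  78  80  81  80]
 [ 82  81  81  82  81  80  81  81  80  80  80  80  80  79  80  80]
 [ 87  87  87  87  87  87  86  86  86  87  86  86  85  85  85  84]
 [ 96  95  94  94  93  93  94  92  93  93  92  93  91  91  91  91]
 [102 102 102 102 100  99  99  99 100  99  98  98  98  97  97  96]
 [108 108 108 106  99  96  95  96 102 104 104 104 104 103 102 103]
 [115 115 114 111  95  85  84  88 105 112 112 111 111 111 109 108]
 [124 123 123 118  96  83  82  89 110 118 118 119 119 118 118 118]
 [130 131 131 125 101  85  81  91 113 118 123 126 127 125 125 124]
 [138 139 137 130 104  85  83  90 105 107 123 133 134 133 131 132]
 [143 143 134 123  99  85  82  85  89  98 125 139 140 139 139 139]
 [151 146 126 103  89  84  84  83  83  96 132 145 146 145
[... 370 characters left out ...]
  58  57  62  91 145 171 176 176 176 176]
 [184 180 155 101  67  66  64  63  68  98 152 177 181 180 180 180]
 [184 184 169 122  82  73  71  74  86 123 165 181 183 181 180 182]
 [187 186 181 155 124 109 101 108 130 157 179 184 184 183 183 182]
 [191 191 191 185 173 161 153 161 175 185 187 188 187 187 187 186]
 [196 197 197 198 195 193 192 192 195 196 195 194 195 195 195 194]
 [204 203 203 204 203 203 204 204 203 203 203 202 201 201 201 201]
 [207 206 207 206 207 206 206 205 206 207 207 207 206 206 205 205]]
cam [524.99939901 274.97732494 487.63874431]
pred hub v 117.03787270551568 154.58771694477582
-0.1 [315.70602152 134.621861  ]
0 [315.63062878 137.69272902]
0.1 [315.52394578 140.72941207]
```

The silhouette check puts the wheel at about -0.07, so one small corrective turn follows.

Run:
```python
from plan import *
s=robot.state();p0=s['eef_pos'];o0=R.from_rotvec(s['orientation'])
b=(P(-.05,63),O(-.05));print(rel(p0,o0,P(-.05,130),O(-.05)),rel(p0,o0,*b))
for t in (.03,):print(t,rel(*b,P(t,63),O(t)))
```

```text
[0.699, 6.234, -6.284, -0.058, -0.0, 0.003] [0.656, 5.902, -12.976, -0.058, -0.0, 0.003]
0.03 [-0.065, -0.5, 0.005, 0.079, -0.01, -0.0]
```

```bash
python3 -m jog '[[0.3,2.5,-1,-0.02,0,0],[0.6,5,-3,-0.04,0,0],[0.7,6,-5.5,-0.06,0,0],[0.7,6,-8.5,-0.06,0,0],[0.7,5.9,-11,-0.06,0,0],[0.7,5.9,-13,-0.06,0,0],[0.7,5.9,-13,-0.06,0,0],[0.7,5.9,-13,-0.06,0,0],[0.7,5.9,-13,-0.06,0,0],[0.7,5.9,-13,-0.06,0,0]]'
python3 -m jog '[[0,0,0,0,0,0],[0,0,0,0,0,0],[0,0,0,0,0,0],[0,0,0,0,0,0],[0,0,0,0,0,0],[0,0,0,0,0,0],[0,0,0,0,0,0],[0,0,0,0,0,0],[0,0,0,0,0,0],[0,0,0,0,0,0]]' -1
python3 -m jog '[[-0.01,-0.1,0,0.02,0,0],[-0.03,-0.2,0,0.03,-0.005,0],[-0.04,-0.3,0,0.05,-0.007,0],[-0.05,-0.4,0,0.065,-0.008,0],[-0.065,-0.5,0,0.08,-0.01,0],[-0.075,-0.56,0,0.09,-0.012,0],[-0.075,-0.56,0,0.09,-0.012,0],[-0.075,-0.56,0,0.09,-0.012,0],[-0.075,-0.56,0,0.09,-0.012,0],[-0.075,-0.56,0,0.09,-0.012,0]]'
python3 -m jog '[[0,0,0,0,0,0],[0,0,0,0,0,0],[0,0,0,0,0,0],[0,0,2,0,0,0],[0,0,4,0,0,0],[0,0,6,0,0,0],[0,-1,8,0,0,0],[0,-2.5,10,0,0,0],[0,-4.5,12,0,0,0],[0,-5.5,14,-0.04,0,0]]' 0.2
python3 - <<'E'
from plan import *
w=cam('wrist');g=cv2.cvtColor(w['pixels'],cv2.COLOR_RGB2GRAY)
s=robot.state();print(s['qpos'],s['eef_pos'],s['orientation'])
pr=[proj(w,P(a,20,30))[1] for a in np.linspace(-np.pi,np.pi,400)];print('pred hub v',min(pr),max(pr))
u=int(proj(w,P(0,25,38))[0]);print(u,g[105:165,u-8]);print(g[118:150,u-6:u+7])
for a in (-.1,0,.1):print(a,proj(w,P(a,20,38)),proj(w,P(a,30,38)))
E
```

```text
time_s: 13.4
eef_pos: [521.3, 258.9, 199.6]
orientation: [2.339, 2.043, -0.056]
contact_force: [0.1, 0.3, -0.2]
gripper_width: 0.601
finger_force: 0.0
time_s: 14.23
eef_pos: [519.1, 259.0, 197.9]
orientation: [2.341, 2.045, -0.064]
contact_force: [-5.3, -0.2, 2.6]
gripper_width: 0.108
finger_force: 30.0
time_s: 15.07
eef_pos: [518.3, 253.3, 198.0]
orientation: [-2.345, -2.049, -0.042]
contact_force: [-6.2, -0.2, 3.1]
gripper_width: 0.108
finger_force: 30.0
time_s: 15.9
eef_pos: [520.1, 195.7, 339.1]
orientation: [2.364, 2.061, 0.004]
contact_force: [0.3, -0.2, 0.6]
gripper_width: 0.597
finger_force: 0.0
[ 0.22598924  0.33795651  1.21275845 -0.00726293  1.57945884  0.36280713] [521.28947355 195.87608562 343.54625034] [2.35930195 2.05651681 0.01039982]
pred hub v 110.76362448728193 147.6972439799115
305 [184 183 184 182 181 182 180 171 151 119  90  83  89  98 106 113 120 127
 134 142 147 153 158 164 169 173 177 181 187 189 191 193 195 198 199 200
 197 193 191 190 187 186 180 173 170 173 179 187 189 189 189 188 188 186
 183 181 180 181 183 185]
[[ 98  97  98  98  97  97  96  96  97  95 
[... 1197 characters left out ...]
 198 200 200 200 200 200]
 [197 197 198 198 198 197 198 198 198 198 198 199 199]
 [194 194 195 194 194 194 194 195 195 195 194 195 196]
 [192 192 191 192 192 192 192 192 192 192 192 193 192]
 [190 190 190 191 192 190 191 190 190 191 190 190 191]
 [188 189 188 188 189 189 188 189 188 188 189 189 190]
 [185 185 185 186 186 185 185 185 186 185 185 187 185]
 [179 179 181 180 181 181 181 181 181 179 180 181 180]
 [175 174 172 171 171 170 171 170 171 171 171 171 173]
 [170 166 158 153 152 152 152 153 153 153 153 156 165]]
-0.1 [305.24775891 128.34232852] [306.09830511 127.74357249]
0 [305.22212655 130.29288802] [306.05682157 130.7576457 ]
0.1 [305.18043573 132.22766259] [305.98992311 133.74124909]
```

The wheel is now upright to within about 0.03: pin tip centred at v≈132.0, against 132.3 predicted for upright once the hub offset is included. Next I go to the mallet and take a close look.

```bash
python3 -m jog '[[0,-2,0,0,0,-0.06],[0,-6,0,0,0,-0.16],[0,-10,0,0,0,-0.26],[0,-14,0,0,0,-0.36],[0,-18,0,0,0,-0.46],[0,-22,0,0,0,-0.56],[0,-26,0,0,0,-0.66],[0,-30,0,0,0,-0.76],[0,-34,0,0,0,-0.86],[0,-36,0,0,0,-0.92]]'
python3 -m jog '[[0,-2,-2,0,0,-0.06],[0,-4,-4,0,0,-0.16],[0,-6,-7,0,0,-0.26],[0,-8,-10,0,0,-0.36],[0,-9.5,-13,0,0,-0.46],[0,-9.5,-15,0,0,-0.53],[0,-9.5,-15,0,0,-0.53],[0,-9.5,-15,0,0,-0.53],[0,-9.5,-15,0,0,-0.53],[0,-9.5,-15,0,0,-0.53]]'
python3 - <<'E'
from h import *
w=cam('wrist');save(w,'w5.png');s=robot.state();print(s['eef_pos'],s['orientation'],proj(w,[585,-260,83]),proj(w,[418,-257,43]))
E
```

```text
time_s: 16.78
eef_pos: [519.6, -165.9, 337.4]
orientation: [3.034, 0.788, 0.0]
contact_force: [0.6, -0.3, -0.2]
gripper_width: 0.603
finger_force: 0.0
time_s: 17.62
eef_pos: [521.0, -256.8, 190.1]
orientation: [3.134, -0.018, 0.004]
contact_force: [0.4, -0.9, 0.4]
gripper_width: 0.6
finger_force: 0.0
[ 520.84017021 -256.7800132   190.00749944] [ 3.13402431 -0.01830884  0.00335859] [280.70875537 130.69599874] [278.92122939 286.28593303]
```

View pics/w5.png

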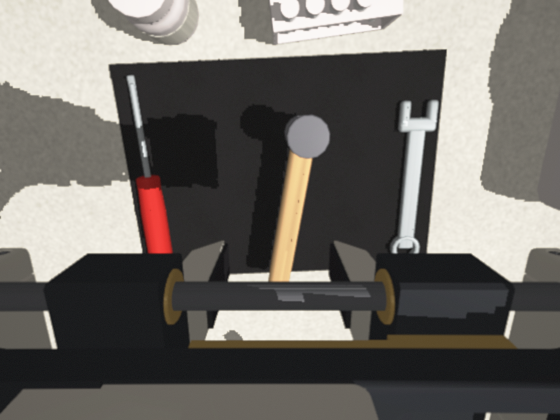

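The wrist view shows the mallet head's top at (308,137), with the handle running from (301,160) to (281,270), slightly skewed.

Run:
```python
from h import *
w=cam('wrist');s=robot.state()
h=onz(w,308,136.5,83);a=onz(w,301,165,52);b=onz(w,281.5,265,52)
y=np.arctan2(*(a-b)[1::-1]);print(h,a,b,'yaw',y)
u=np.array([np.cos(y),np.sin(y)]);print('grasp',h[:2]-50*u,(h[:2]-50*u-s['eef_pos'][:2])/10)
m=[onz(w,*p,3)[:2] for p in ((111,66),(445,50),(428,268))];print(m)
```

```text
[ 579.96289845 -282.44131189   83.        ] [ 551.74115222 -279.23545555   52.        ] [ 447.96785232 -259.86837086   52.        ] yaw -0.18450618913784814
grasp [ 530.81155017 -273.26825556] [ 1.01298411 -1.65681441]
[array([646.12323401, -91.19188979]), array([ 657.21903285, -425.55888266]), array([ 416.80256496, -438.25059006])]
```

```bash
python3 -m jog '[[0.5,-0.8,-2,0,0,-0.1],[1,-1.6,-5,0,0,-0.175],[1,-1.6,-8,0,0,-0.175],[1,-1.6,-11,0,0,-0.175],[1,-1.6,-14,0,0,-0.175],[1,-1.6,-16.6,0,0,-0.175],[1,-1.6,-16.6,0,0,-0.175],[1,-1.6,-16.6,0,0,-0.175],[1,-1.6,-16.6,0,0,-0.175],[1,-1.6,-16.6,0,0,-0.175]]'
python3 -m jog '[[0,0,0,0,0,0],[0,0,0,0,0,0],[0,0,0,0,0,0],[0,0,0,0,0,0],[0,0,0,0,0,0],[0,0,0,0,0,0],[0,0,0,0,0,0],[0,0,0,0,0,0],[0,0,0,0,0,0],[0,0,0,0,0,0]]' -1
python3 -m jog '[[0,0,0.5,0,0,0],[0,0,1.2,0,0,0],[0,0,2.5,0,0,0],[0,0,4.5,0,0,0],[0,0,7,0,0,0],[0,0,10,0,0,0],[0,0,13,0,0,0],[0,0,16,0,0,0],[0,0,18,0,0,0],[0,0,20,0,0,0]]'
python3 - <<'E'
from h import *
w=cam('wrist');save(w,'w6.png');s=robot.state();print(s['eef_pos'],s['orientation'],s['ft_torque'])
E
```

```text
time_s: 18.55
eef_pos: [531.3, -273.6, 24.5]
orientation: [3.12, -0.295, 0.004]
contact_force: [0.2, -0.9, -0.8]
gripper_width: 0.598
finger_force: 0.0
time_s: 19.38
eef_pos: [529.8, -272.9, 22.1]
orientation: [3.122, -0.295, -0.002]
contact_force: [-0.3, -0.3, 1.6]
gripper_width: 0.239
finger_force: 30.0
time_s: 20.22
eef_pos: [529.8, -272.6, 224.1]
orientation: [3.122, -0.295, -0.001]
contact_force: [0.3, 0.2, -3.3]
gripper_width: 0.236
finger_force: 30.0
[ 531.20216106 -273.50779216  228.20315927] [ 3.1185761  -0.29465153  0.00837198] [ 0.00058936  0.05903634 -0.02086857]
```

View pics/w6.png

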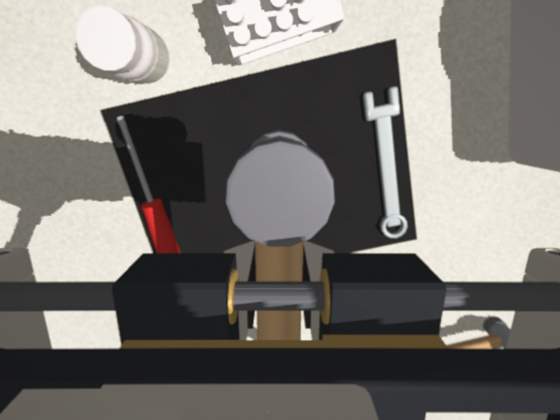

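The wrist view shows the mallet gripped squarely and level, head top at about (280,193), with the mat clear beneath. I'm carrying it high over to the hub while turning it so that the handle points outward.

```bash
python3 -m jog '[[0,0,1,0,0,0.05],[0,0,3,0,0,0.15],[0,0,6,0,0,0.25],[0,1,9,0,0,0.36],[0,2,11,0,0,0.47],[0,3,12,0,0,0.58],[0,5,12,0,0,0.69],[0,7,12,0,0,0.8],[0,9,12,0,0,0.91],[0,10,12,0,0,1]]'
python3 -m jog '[[0.4,2,0,0,0,0.11],[0.8,4,0,0,0,0.22],[1.2,6,0,0,0,0.33],[1.6,8,0,0,0,0.44],[2,10,0,0,0,0.55],[2.4,12,0,0,0,0.66],[2.8,14,0,0,0,0.77],[3.2,16,0,0,0,0.88],[3.6,18,0,0,0,0.99],[4,20,0,0,0,1.1]]'
python3 -m jog '[[0.4,3,0,0,0,0.11],[0.8,6,0,0,0,0.22],[1.2,9,0,0,0,0.33],[1.6,12,0,0,0,0.44],[2,15,0,0,0,0.55],[2.4,17,0,0,0,0.66],[2.8,19,0,0,0,0.77],[3.2,20.5,0,0,0,0.88],[3.6,21.4,0,0,0,0.99],[3.8,21.6,0,0,0,1.1]]'
python3 -m jog '[[0,0,-0.5,0,0,0],[0,0,-1,0,0,0],[0,0,-2,0,0,0],[0,0,-3.5,0,0,0],[0,0,-5,0,0,0],[0,0,-7,0,0,0],[0,0,-9,0,0,0],[0,0,-11,0,0,0],[0,0,-11.5,0,0,0],[0,0,-11.5,0,0,0]]'
cat > hd.py <<'E'
from plan import *
for n in ('wrist','scene','side'):
    c=cam(n);save(c,f'x_{n}.png')
    s=robot.state();o=R.from_rotvec(s['orientation']);p=s['eef_pos']
    pts={k:p+o.apply(v) for k,v in dict(top=[50,0,-59],bot=[50,0,21]).items()}
    print(n,{k:proj(c,v).round(1) for k,v in pts.items()})
    if n=='wrist': print(p,o.as_rotvec(),'yaw',2*np.arctan2(*o.as_rotvec()[1::-1]),pts['bot'],s['qpos'])
    im=c['pixels'].astype(int);u,v=proj(c,(pts['top']+pts['bot'])/2).astype(int)
    hsv=cv2.cvtColor(c['pixels'],cv2.COLOR_RGB2HSV)
    q=70 if n=='wrist' else 18
    sub=hsv[v-q:v+q,u-q:u+q]
    if n=='wrist':
        m=((sub[...,1]<40)&(sub[...,2]>60)&(sub[...,2]<130)).astype(np.uint8)
        k,l,st,ce=cv2.connectedComponentsWithStats(m);i=1+st[1:,4].argmax();print('blob',st[i],ce[i]+[u-q,v-q])
E
python3 hd.py
```

```text
time_s: 21.1
eef_pos: [529.5, -170.5, 341.5]
orientation: [2.879, 1.248, 0.002]
contact_force: [0.1, -0.6, -3.2]
gripper_width: 0.236
finger_force: 30.0
time_s: 21.93
eef_pos: [569.7, 28.3, 341.2]
orientation: [1.804, 2.568, 0.005]
contact_force: [0.8, 0.4, -1.5]
gripper_width: 0.236
finger_force: 30.0
time_s: 22.77
eef_pos: [607.7, 245.3, 340.5]
orientation: [-0.192, -3.135, -0.009]
contact_force: [0.3, 0.1, -3.2]
gripper_width: 0.232
finger_force: 30.0
time_s: 23.6
eef_pos: [606.7, 242.5, 224.8]
orientation: [-0.208, -3.132, -0.006]
contact_force: [0.5, -1.1, -3.4]
gripper_width: 0.236
finger_force: 30.0
wrist {'top': array([279.9, 201.1]), 'bot': array([279.5, 164.5])}
[607.57108152 242.75832971 226.64758925] [-0.20782672 -3.13467136 -0.00793683] yaw -3.273997611788836 [558.01511844 249.46512214 205.66603883] [ 0.26073807  0.58602177  1.12720929  0.00484476  1.42676843 -1.17834485]
blob [    0     0   140   140 12731] [279.94564449 186.09095908]
scene {'top': array([364.7, 199.3]), 'bot': array([361.8, 222.1])}
side {'top': array([300.6,  95.2]), 'bot': array([300.2, 116.4])}
```

```bash
python3 -m jog '[[0.2,0,0,0,0,0],[0.4,0,0,0,0,0],[0.4,0,0,0,0,0],[0.4,0,0,0,0,0],[0.4,0,0,0,0,0],[0.4,0,0,0,0,0],[0.4,0,0,0,0,0],[0.4,0,-0.8,0,0,0],[0.4,0,-4.6,0,0,0],[0.4,0,-4.6,0,0,0]]'
python3 -m jog '[[0,0,2,0,0,0],[0,0,4,0,0,0],[0,0,4.6,0,0,0],[0,0,4.6,0,0,0],[0,0,4.6,0,0,0],[0,0,4.6,0,0,0],[0,0,4.6,0,0,0],[0,0,4.6,0,0,0],[0,0,4.6,0,0,0],[0,0,4.6,0,0,0]]'
python3 hd.py
```

```text
time_s: 24.58
eef_pos: [610.2, 243.0, 175.6]
orientation: [-0.205, -3.13, -0.007]
contact_force: [-1.7, -0.8, -4.2]
gripper_width: 0.236
finger_force: 30.0
time_s: 25.42
eef_pos: [611.7, 243.2, 226.6]
orientation: [0.204, 3.134, 0.008]
contact_force: [-0.3, 0.6, -3.5]
gripper_width: 0.237
finger_force: 30.0
wrist {'top': array([279. , 198.2]), 'bot': array([278.8, 162.7])}
[611.81901518 243.22334929 226.76254405] [0.20430308 3.13399798 0.00843216] yaw 3.0113983045828947 [562.26904932 249.82602023 205.73385843] [ 0.25975178  0.59368107  1.11340347  0.0048382   1.43191336 -1.18151377]
blob [    0     0   140   140 12493] [279.06899864 184.93828544]
scene {'top': array([364.3, 200.3]), 'bot': array([361.5, 223.1])}
side {'top': array([301.7,  95.6]), 'bot': array([301.2, 116.8])}
```

Run:
```python
from h import *
for f in ('w6','x_wrist'):
    g=cv2.cvtColor(cv2.imread(f'pics/{f}.png'),6);print(f,g[120:260:3,280].tolist(),g[193,215:345:4].tolist())
a,b=[cv2.imread(f'pics/{f}.png').astype(int) for f in ('s4','x_scene')]
for im in (a,b): print(cv2.cvtColor(im.astype(np.uint8),6)[216:242,350:372])
```

```text
w6 [44, 44, 43, 47, 122, 125, 62, 103, 146, 149, 147, 147, 147, 148, 147, 147, 146, 146, 146, 145, 146, 145, 144, 144, 144, 143, 143, 143, 143, 143, 144, 143, 144, 142, 142, 142, 142, 141, 142, 141, 66, 69, 82, 103, 101, 102, 100] [45, 43, 43, 116, 139, 141, 140, 140, 141, 142, 141, 142, 143, 143, 143, 143, 143, 145, 146, 147, 147, 147, 149, 149, 150, 150, 151, 151, 153, 159, 49, 45, 45]
x_wrist [184, 183, 181, 150, 97, 96, 49, 63, 113, 114, 113, 114, 113, 112, 112, 111, 112, 111, 112, 110, 111, 112, 110, 110, 110, 109, 108, 109, 109, 109, 110, 110, 109, 109, 107, 108, 108, 108, 108, 107, 106, 108, 66, 77, 76, 78, 76] [80, 89, 88, 118, 116, 115, 114, 114, 113, 114, 113, 111, 112, 112, 110, 110, 110, 109, 108, 108, 108, 107, 109, 108, 109, 107, 108, 106, 107, 100, 168, 174, 170]
[[ 72  74  73  72  73  73  74  73  73  73  73  73  73  73  73  73  72  73
   73  73  73  74]
 [ 73  73  74  73  73  73  73  73  73  73  74  73  73  73  73  74  73  73
   73  73  73  73]
 [ 73  73  73  73  74  73  73  73  73  73  69  51  47  51  65  73  72  73
   73  73  73  73]
 [ 73  73  69  51  43  44  51  6
[... 3826 characters left out ...]
2 132 140 133 127 118 109  99
   84  66  61  63]
 [ 37  27  40  71  74  86 124 150 146 119  69  87 120 127 119 110 100  90
   80  68  62  63]
 [ 48  45  67  74  85 120 145 150 145 129  95 100 122 120 111 101  92  82
   72  64  62  62]
 [ 67  54  57  73 109 143 150 147 144 138 126 122 121 112 103  93  84  74
   66  62  61  62]
 [ 59  31  41  86 129 129 129 137 136 135 128 121 113 103  94  85  76  67
   62  60  61  61]
 [ 37  34  67  96  92  86  85  91  95 109 119 113 103  94  86  76  68  62
   60  60  62  62]
 [ 35  42  67  76  62  62  63  64  66  75  88  99  95  87  78  70  63  60
   60  61  61  64]
 [ 59  39  68  62  62  62  63  62  63  63  66  77  84  79  71  64  61  60
   61  63  63  68]]
```

The scene pixel profile shows the tall dark stub and its shadow at (361,234) reduced to a small spot, so the first blow drove the pin most of the way. A second, firmer blow should seat it.

```bash
python3 -m jog '[[-0.1,0,0,0,0,0],[-0.1,0,0,0,0,0],[-0.1,0,-0.8,0,0,0],[-0.1,0,-4.9,0,0,0],[-0.1,0,-4.9,0,0,0],[-0.1,0,-2,0,0,0],[-0.1,0,0,0,0,0],[-0.1,0,0,0,0,0],[-0.1,0,0,0,0,0],[-0.1,0,0,0,0,0]]'
python3 -m jog '[[0,0,0,0,0,0],[0,0,0,0,0,0],[0,0,0,0,0,0],[0,0,0,0,0,0],[0,0,0,0,0,0],[0,0,0,0,0,0],[0,0,0,0,0,0],[0,0,-0.8,0,0,0],[0,0,-4.9,0,0,0],[0,0,-5.1,0,0,0]]'
python3 -m jog '[[0,0,2,0,0,0],[0,0,4,0,0,0],[0,0,5.1,0,0,0],[0,0,5.1,0,0,0],[0,0,5.1,0,0,0],[0,0,5.1,0,0,0],[0,0,5.1,0,0,0],[0,0,5.1,0,0,0],[0,0,5.1,0,0,0],[0,0,5.1,0,0,0]]'
python3 - <<'E'
from h import *
w=cam('scene');save(w,'x_scene2.png');g=cv2.cvtColor(w['pixels'],7);print(g[228:242,355:368])
w=cam('wrist');g=cv2.cvtColor(w['pixels'],7);print(g[120:260:3,280].tolist())
E
```

```text
time_s: 26.4
eef_pos: [610.2, 243.0, 225.6]
orientation: [-0.204, -3.134, -0.007]
contact_force: [-0.2, 0.0, -3.1]
gripper_width: 0.236
finger_force: 30.0
time_s: 27.23
eef_pos: [609.7, 242.7, 171.0]
orientation: [-0.205, -3.132, -0.006]
contact_force: [-2.1, 1.2, 1.9]
gripper_width: 0.237
finger_force: 30.0
time_s: 28.07
eef_pos: [610.7, 243.2, 226.5]
orientation: [0.205, 3.135, 0.008]
contact_force: [0.1, 0.5, -3.1]
gripper_width: 0.239
finger_force: 30.0
[[ 64  74  68  46  68  67  67  67  69  78  69  68  72]
 [ 72  74  69  54  66  65  64  64  66  70  68  83  96]
 [ 75  76  65  59  62  72 102 114 105  74  64  72  81]
 [ 73  70  62  71 103 133 141 144 139 126 115  93  64]
 [ 72  65  71 104 140 152 150 147 143 138 131 115  86]
 [ 72  69 102 141 151 151 148 144 139 133 126 116 100]
 [ 74  93 139 151 151 148 144 139 134 126 118 109  99]
 [ 86 124 150 146 127 107 119 134 126 119 110 100  91]
 [120 145 150 146 132 108 113 127 120 111 101  92  81]
 [143 149 148 144 138 128 122 121 112 102  94  83  74]
 [130 129 137 136 134 128 121 113 103  94  85  75  67]
 [ 85  85  92  95 108 119 114 104  94  85  76  69  62]
 [ 63  63  63  66  75  88  99  95  87  77  69  64  61]
 [ 63  62  62  63  64  66  76  84  79  71  64  61  60]]
[185, 183, 183, 161, 55, 112, 75, 70, 60, 50, 55, 111, 112, 111, 111, 110, 112, 111, 110, 110, 110, 110, 109, 110, 110, 110, 109, 109, 109, 107, 107, 107, 108, 108, 108, 107, 108, 108, 107, 107, 107, 108, 73, 64, 49, 52, 77]
```

Run:
```python
from plan import *
w=cam('wrist');s=robot.state();o=R.from_rotvec(s['orientation']);p=s['eef_pos']
g=cv2.cvtColor(w['pixels'],7);print(g[125:160,280].tolist(),g[238:252,280].tolist())
g6=cv2.cvtColor(cv2.imread('pics/w6.png'),6);print(g6[125:160,280].tolist(),g6[236:250,280].tolist())
for f in (0,.04,.08,.12,.16):
  c,q=np.cos(f),np.sin(f);r=[]
  for x,z in ((70.7,-40),(34.7,-40),(70.7,40)):
    v=[c*x+q*-z*-1*1.0 if 0 else c*x-q*z*-1*-1, 0, -q*x+c*z-19]  # head up: z decreases (toward camera)
    v=[c*x+q*z,0,-q*x+c*z-19]
    r.append(proj(w,p+o.apply(v))[1].round(1))
  print(f,r)
```

```text
[183, 183, 183, 182, 163, 107, 59, 56, 82, 107, 113, 105, 88, 73, 72, 72, 70, 70, 67, 61, 52, 49, 50, 49, 49, 54, 69, 93, 111, 113, 112, 111, 112, 111, 111] [106, 107, 108, 107, 106, 107, 96, 65, 49, 50, 50, 49, 49, 51]
[45, 43, 44, 44, 47, 61, 87, 122, 142, 141, 125, 89, 67, 62, 63, 75, 103, 134, 144, 146, 145, 147, 149, 149, 148, 147, 148, 149, 147, 147, 146, 147, 147, 147, 148] [141, 141, 127, 85, 66, 67, 66, 69, 68, 68, 82, 100, 103, 103]
0 [np.float64(132.5), np.float64(241.7), np.float64(125.0)]
0.04 [np.float64(138.7), np.float64(247.8), np.float64(122.2)]
0.08 [np.float64(145.5), np.float64(254.0), np.float64(119.5)]
0.12 [np.float64(153.0), np.float64(260.4), np.float64(116.9)]
0.16 [np.float64(161.2), np.float64(266.9), np.float64(114.5)]
```

```bash
python3 -m jog '[[0,0,0,0,-0.03,0],[0,0,0,0,-0.05,0],[0,0,0,0,-0.05,0],[0,0,0,0,-0.05,0],[0,0,0,0,-0.05,0],[0,0,0,0,-0.05,0],[0,0,0,0,-0.05,0],[0,0,-0.8,0,-0.05,0],[0,0,-4.9,0,-0.05,0],[0,0,-5.0,0,-0.05,0]]'
python3 -m jog '[[0,0,2,0,0,0],[0,0,4,0,0,0],[0,0,5,0,0,0],[0,0,5,0,0,0],[0,0,5,0,0,0],[0,0,5,0,0,0],[0,0,4.2,0,0,0],[0,0,0.1,0,0,0],[0,0,0,0,0,0],[0,0,2,0,0,0]]'
python3 -m jog '[[0,0,2,0,0,0],[0,0,3,0,0,0],[0,0,3,0,0,0],[0,0,3,0,0,0],[0,0,3,0,0,0],[0,0,3,0,0,0],[0,0,3,0,0,0],[0,0,3,0,0,0],[0,0,3,0,0,0],[0,0,3,0,0,0]]'
python3 - <<'E'
from h import *
w=cam('scene');g=cv2.cvtColor(w['pixels'],7);print(g[228:242,355:368])
w=cam('wrist');g=cv2.cvtColor(w['pixels'],7);print(g[125:160,280].tolist(),g[238:256,280].tolist())
w=cam('side');g=cv2.cvtColor(w['pixels'],7);print(g[120:140,290:308])
g=cv2.cvtColor(cv2.imread('pics/side0.png'),6);print(robot.state()['eef_pos'])
E
```

```text
time_s: 29.05
eef_pos: [609.4, 242.6, 171.6]
orientation: [0.202, 3.089, 0.011]
contact_force: [-1.4, 0.5, -1.1]
gripper_width: 0.237
finger_force: 30.0
time_s: 29.88
eef_pos: [607.1, 242.1, 189.2]
orientation: [0.202, 3.098, 0.006]
contact_force: [-0.3, -0.7, -2.9]
gripper_width: 0.241
finger_force: 30.0
time_s: 30.72
eef_pos: [610.8, 243.2, 226.8]
orientation: [0.201, 3.084, 0.013]
contact_force: [-0.4, -0.3, -3.1]
gripper_width: 0.238
finger_force: 30.0
[[ 69  75  68  46  68  68  66  64  68  80  70  69  72]
 [ 72  75  69  53  66  64  63  62  66  70  68  83  96]
 [ 75  75  64  59  61  71 101 113 105  74  64  72  80]
 [ 73  70  62  71 103 132 141 143 138 126 115  93  64]
 [ 73  64  70 104 140 151 150 147 143 137 130 115  86]
 [ 72  68 101 141 151 150 148 144 139 132 126 116 100]
 [ 73  92 139 151 151 148 144 139 133 126 117 109  97]
 [ 86 124 150 146 127 106 119 134 126 119 110 100  90]
 [120 145 150 146 135 121 112 127 120 111 100  92  81]
 [143 149 147 143 140 132 122 120 112 102  93  83  73]
 [129 129 137 135 134 128 121 113 103  93  85  74  67]
 [ 85  84  91  95 108 118 113 104 
[... 1213 characters left out ...]
0 200 198 197 195 189 183 187 190 191 190 185 187 189 183]
 [128 175 208 213 212 211 211 210 209 208 207 207 205 202 190 176 179 178]
 [148 193 217 219 220 220 220 221 221 215 208 214 218 213 191 169 166 162]
 [163 202 218 220 220 220 221 221 217 196 183 202 220 217 186 167 172 158]
 [157 189 200 202 203 206 204 205 204 196 190 198 208 202 171 160 169 147]
 [130 160 176 180 180 181 182 184 185 183 185 186 189 182 153 135 140 121]
 [128 150 159 160 161 162 163 166 167 166 168 170 170 164 137 108 102  98]
 [121 137 141 143 143 145 144 145 148 147 149 151 152 150 127 101  90  89]
 [106 114 116 115 116 117 118 120 121 122 125 127 128 127 113  95  90  91]]
[610.87676683 243.2048356  226.99105739]
```

Run:
```python
from h import *
w=cam('wrist');save(w,'x7.png');g=cv2.cvtColor(w['pixels'],7);print(g[155:185,280].tolist(),g[250:290,280].tolist())
print(g[200,215:240].tolist(),g[200,325:350].tolist())
```

```text
[50, 51, 50, 49, 50, 51, 50, 52, 56, 67, 90, 111, 115, 114, 112, 111, 111, 111, 112, 111, 111, 112, 111, 112, 111, 112, 111, 111, 110, 110] [108, 108, 109, 110, 108, 107, 106, 98, 96, 96, 97, 96, 87, 60, 50, 50, 50, 48, 58, 73, 78, 77, 76, 77, 77, 77, 77, 77, 77, 77, 72, 56, 36, 33, 35, 37, 35, 38, 39, 38]
[83, 87, 89, 91, 91, 91, 92, 91, 88, 87, 96, 112, 121, 122, 121, 118, 116, 114, 113, 113, 114, 113, 113, 112, 113] [108, 106, 104, 102, 101, 96, 80, 66, 101, 149, 169, 177, 180, 180, 180, 180, 178, 174, 167, 167, 171, 175, 177, 178, 179]
```

The mallet has rotated about 0.09 rad head-up in the grip, so its outer edge would meet the hub first. I re-level it slightly nose-down and strike once more, so the face lands flat along the hub crest.

```bash
python3 -m jog '[[0.1,0,0,-0.01,-0.07,0],[0.3,0,0,-0.02,-0.15,0],[0.3,0,0,-0.02,-0.15,0],[0.3,0,0,-0.02,-0.15,0],[0.3,0,0,-0.02,-0.15,0],[0.3,0,0,-0.02,-0.15,0],[0.3,0,0,-0.02,-0.15,0],[0.3,0,-0.6,-0.02,-0.15,0],[0.3,0,-4.6,-0.02,-0.15,0],[0.3,0,-4.6,-0.02,-0.15,0]]'
python3 -m jog '[[0,0,2,0,0,0],[0,0,4,0,0,0],[0,0,4.6,0,0,0],[0,0,4.6,0,0,0],[0,0,4.6,0,0,0],[0,0,4.6,0,0,0],[0,0,4.6,0,0,0],[0,0,4.6,0,0,0],[0,0,4.6,0,0,0],[0,0,4.6,0,0,0]]'
python3 - <<'E'
from h import *
w=cam('scene');g=cv2.cvtColor(w['pixels'],7);print(g[231:241,357:366])
w=cam('wrist');g=cv2.cvtColor(w['pixels'],7);print([(i,int(g[i,280])) for i in range(126,190,2)],g[236:270,280].tolist())
s=robot.state();print(s['eef_pos'],s['orientation'])
E
```

```text
time_s: 31.75
eef_pos: [611.2, 242.4, 174.8]
orientation: [0.191, 2.943, -0.006]
contact_force: [-3.9, 0.4, -2.6]
gripper_width: 0.24
finger_force: 30.0
time_s: 32.58
eef_pos: [613.7, 243.2, 226.6]
orientation: [0.19, 2.934, -0.003]
contact_force: [0.3, -0.5, -2.9]
gripper_width: 0.237
finger_force: 30.0
[[ 62  71 102 131 140 142 137 125 114]
 [ 70 103 139 151 149 146 142 137 129]
 [100 140 150 149 146 143 138 132 125]
 [138 149 150 147 143 138 132 126 117]
 [149 145 129 113 114 133 126 118 109]
 [149 145 136 122 110 127 119 110 101]
 [146 143 139 132 121 120 111 102  92]
 [ 97  95  93 100 120 112 102  93  83]
 [ 62  63  63  70  91 103  94  84  75]
 [ 63  63  64  63  67  81  86  77  69]]
[(126, 120), (128, 73), (130, 46), (132, 49), (134, 80), (136, 117), (138, 106), (140, 71), (142, 70), (144, 70), (146, 69), (148, 67), (150, 68), (152, 68), (154, 68), (156, 68), (158, 67), (160, 68), (162, 62), (164, 49), (166, 48), (168, 49), (170, 48), (172, 49), (174, 46), (176, 49), (178, 55), (180, 90), (182, 118), (184, 114), (186, 114), (188, 113)] [78, 76, 78, 78, 88, 103, 107, 108, 108, 108, 107, 108, 107, 108, 110, 113, 115, 114, 113, 114, 115, 113, 105, 79, 57, 51, 52, 53, 52, 52, 52, 53, 53, 53]
[613.82846465 243.1957394  226.82805068] [ 1.89792411e-01  2.93360175e+00 -2.34994373e-03]
```

```bash
python3 -m jog '[[0,-1,1,0,0,0],[0,-3,2,0,0,0],[0,-6,3,0,0,0],[0,-8,3,0,0,0],[0,-10,3,0,0,0],[0,-10,3,0,0,0],[0,-10,3,0,0,0],[0,-10,3,0,0,0],[0,-10,3,0,0,0],[0,-10,3,0,0,0]]'
python3 - <<'E'
from plan import *
C[:]=[518.5,254.8,135]
w=cam('wrist');save(w,'x8.png');g=cv2.cvtColor(w['pixels'],7)
o,_=ray(w,280,210);print('cam',o)
for r in (20,22,25): print(r,proj(w,P(0,r,38)),[proj(w,P(0,r,38)+np.array(d))[k].round(1) for d,k in (([3.5,0,0],1),([-3.5,0,0],1),([0,3.5,0],0),([0,-3.5,0],0))])
print(proj(w,P(0,20,9)),proj(w,P(0,20,56)))
u,v=proj(w,P(0,20,38)).astype(int);print(u-14,v-14);print(g[v-14:v+15,u-14:u+15])
E
```

```text
time_s: 33.52
eef_pos: [613.8, 144.0, 257.1]
orientation: [0.188, 2.933, -0.002]
contact_force: [0.2, -0.0, -2.6]
gripper_width: 0.235
finger_force: 30.0
cam [508.60506657 155.67737848 396.44871817]
20 [410.25613615  95.34641027] [np.float64(100.3), np.float64(90.3), np.float64(415.1), np.float64(405.4)]
22 [411.30685231  95.76406324] [np.float64(100.7), np.float64(90.7), np.float64(416.2), np.float64(406.4)]
25 [412.9138094   96.40274036] [np.float64(101.4), np.float64(91.3), np.float64(417.9), np.float64(408.0)]
[418.77711441  51.02063743] [405.48392073 120.26871086]
396 81
[[207 207 207 207 209 211 213 212 208 202 195 190 185 183 182 183 182 179
  175 171 169 166 163 161 159 155 151 148 141]
 [206 208 207 207 209 211 214 212 206 200 194 189 186 182 183 182 182 178
  174 170 169 167 164 162 158 155 150 146 140]
 [206 207 207 207 209 213 213 210 205 198 193 187 184 182 182 183 181 178
  172 171 168 165 163 159 157 153 149 144 138]
 [206 207 206 207 210 213 212 208 204 197 192 186 183 182 182 182 181 176
  172 170 168 166 161 160 157 154 149 143 137]
 [207 206 207 207 210 212 211 207
[... 2292 characters left out ...]
189 186 182 180 180 179 177 174 171 167 165 162
  158 154 151 149 144 137 130 123 114 108  98]
 [205 206 207 204 199 193 188 185 182 180 181 180 178 174 169 167 164 160
  158 154 150 147 142 135 127 121 112 106  97]
 [204 207 207 204 198 192 189 184 181 178 175 176 174 172 169 166 163 159
  156 153 149 146 140 133 127 118 110 104  93]
 [200 202 201 198 192 188 184 179 174 161 148 149 160 169 169 165 163 160
  155 152 150 145 138 132 125 116 109 102  92]
 [167 170 168 164 159 156 151 149 143 124 103 108 141 165 169 165 162 158
  154 149 144 141 137 130 123 114 107  99  88]
 [105 107 106 105 103 101  98  97  96  88  81  94 133 159 164 161 158 152
  141 128 124 130 133 128 122 112 106  97  86]]
```

The close view resolves it. The hub crest now shows bright through the middle of the pin's end, with two dark segments at (407,96) and (412.5,96). The pin end is therefore tangent with the crest, which means flush. Now I'm returning the mallet by the reverse route.

```bash
python3 -m jog '[[0,0,1.5,0,0,-0.05],[0,0,3.5,0,0,-0.15],[0,0,6,0,0,-0.25],[0,0,8,0,0,-0.36],[0,-1,9,0,0,-0.47],[0,-2,9,0,0,-0.58],[0,-3,9,0,0,-0.69],[0,-5,9,0,0,-0.8],[0,-7,9,0,0,-0.91],[0,-8,9,0,0,-1]]'
python3 -m jog '[[-0.4,-1.8,0,0,0,-0.11],[-0.8,-3.6,0,0,0,-0.22],[-1.2,-5.4,0,0,0,-0.33],[-1.6,-7.2,0,0,0,-0.44],[-2,-9,0,0,0,-0.55],[-2.4,-10.8,0,0,0,-0.66],[-2.8,-12.6,0,0,0,-0.77],[-3.2,-14.4,0,0,0,-0.88],[-3.6,-16.2,0,0,0,-0.99],[-4,-18,0,0,0,-1.1]]'
python3 -m jog '[[-0.4,-1.8,0,0,0,-0.11],[-0.8,-3.6,0,0,0,-0.22],[-1.2,-5.4,0,0,0,-0.33],[-1.6,-7.2,0,0,0,-0.44],[-2,-9,0,0,0,-0.55],[-2.5,-10.8,0,0,0,-0.66],[-3,-12.6,0,0,0,-0.77],[-3.6,-14.4,0,0,0,-0.88],[-4.2,-15.4,0,0,0,-0.99],[-4.65,-15.7,0,0,0,-1.1]]'
python3 -m jog '[[0,0,-0.5,0,0,0],[0,0,-2,0,0,0],[0,0,-5,0,0,0],[0,0,-8,0,0,0],[0,0,-11,0,0,0],[0,0,-14,0,0,0],[0,0,-17,0,0,0],[0,0,-20,0,0,0],[0,0,-22,0,0,0],[0,0,-22,0,0,0]]'
python3 - <<'E'
from plan import *
w=cam('wrist');g=cv2.cvtColor(w['pixels'],7);print([(i,int(g[i,280])) for i in range(120,190,3)])
s=robot.state();o=R.from_rotvec(s['orientation']);print(s['eef_pos'],o.as_matrix().round(3))
# mallet axes for slip phi
for f in (.19,.21,.23):
  c,q=np.cos(f),np.sin(f)
  up=o.apply([-q,0,-c]);print(f,'head axis up',up.round(3),'face',(s['eef_pos']+o.apply([c*52+q*40,0,-q*52+c*40-19])).round(1))
E
```

```text
time_s: 34.4
eef_pos: [613.9, 62.1, 346.9]
orientation: [1.591, 2.497, -0.148]
contact_force: [0.0, -0.4, -3.3]
gripper_width: 0.236
finger_force: 30.0
time_s: 35.23
eef_pos: [573.9, -116.9, 346.8]
orientation: [2.724, 1.33, -0.268]
contact_force: [0.5, -0.2, -3.3]
gripper_width: 0.242
finger_force: 30.0
time_s: 36.07
eef_pos: [527.2, -275.3, 346.3]
orientation: [-3.103, 0.302, 0.317]
contact_force: [0.4, -0.2, -3.9]
gripper_width: 0.236
finger_force: 30.0
time_s: 36.9
eef_pos: [525.5, -271.1, 121.9]
orientation: [-3.1, 0.283, 0.328]
contact_force: [-0.9, 1.1, -3.4]
gripper_width: 0.237
finger_force: 30.0
[(120, 45), (123, 43), (126, 45), (129, 64), (132, 63), (135, 133), (138, 125), (141, 87), (144, 86), (147, 88), (150, 86), (153, 87), (156, 87), (159, 87), (162, 80), (165, 63), (168, 63), (171, 63), (174, 64), (177, 66), (180, 113), (183, 145), (186, 146), (189, 145)]
[ 526.65269432 -272.06663276  124.76897806] [[ 0.962 -0.181 -0.203]
 [-0.179 -0.983  0.028]
 [-0.205  0.009 -0.979]]
0.19 head axis up [0.018 0.006 1.   ] face [ 580.9 -282.3  102.5]
0.21 head axis up [-0.002  0.01   1.   ] face [ 581.7 -282.4  103.5]
0.23 head axis up [-0.021  0.013  1.   ] face [ 582.5 -282.5  104.6]
```

```bash
python3 -m jog '[[0,0,-2,0,0,0],[0,0,-4,0,0,0],[0,0,-6,0,0,0],[0,0,-7.5,0,0,0],[0,0,-8.6,0,0,0],[0,0,-9.2,0,0,0],[0,0,-9.5,0,0,0],[0,0,-9.7,0,0,0],[0,0,-9.8,0,0,0],[0,0,-9.8,0,0,0]]'
python3 -m jog '[[0,0,-0.05,0,0,0],[0,0,-0.1,0,0,0],[0,0,-0.15,0,0,0],[0,0,-0.2,0,0,0],[0,0,-0.25,0,0,0],[0,0,-0.25,0,0,0],[0,0,-0.25,0,0,0],[0,0,-0.25,0,0,0],[0,0,-0.25,0,0,0],[0,0,-0.25,0,0,0]]'
python3 -c "
from cell import robot
s=robot.state();print(s['eef_pos'],s['contact_force'],s['ft_torque'])"
```

```text
time_s: 37.78
eef_pos: [527.8, -274.0, 29.7]
orientation: [-3.105, 0.292, 0.314]
contact_force: [-0.2, -0.6, -2.6]
gripper_width: 0.236
finger_force: 30.0
time_s: 38.62
eef_pos: [527.4, -273.8, 26.5]
orientation: [-3.105, 0.292, 0.316]
contact_force: [-0.6, -0.0, -3.3]
gripper_width: 0.237
finger_force: 30.0
[ 527.3626751  -273.77798737   26.50827904] [-0.55669397 -0.01965635 -3.30045467] [ 0.00392348 -0.09668941  0.02018116]
```

```bash
python3 -m jog '[[0,0,-0.03,0,0,0],[0,0,-0.06,0,0,0],[0,0,-0.09,0,0,0],[0,0,-0.12,0,0,0],[0,0,-0.15,0,0,0],[0,0,-0.15,0,0,0],[0,0,-0.15,0,0,0],[0,0,-0.15,0,0,0],[0,0,-0.15,0,0,0],[0,0,-0.15,0,0,0]]'
python3 -m jog '[[0,0,-0.03,0,0,0],[0,0,-0.06,0,0,0],[0,0,-0.09,0,0,0],[0,0,-0.1,0,0,0],[0,0,-0.1,0,0,0],[0,0,-0.1,0,0,0],[0,0,-0.1,0,0,0],[0,0,-0.1,0,0,0],[0,0,-0.1,0,0,0],[0,0,-0.1,0,0,0]]'
```

```text
time_s: 39.45
eef_pos: [527.4, -273.8, 25.0]
orientation: [-3.105, 0.292, 0.316]
contact_force: [0.4, -0.4, -2.6]
gripper_width: 0.239
finger_force: 30.0
time_s: 40.28
eef_pos: [527.4, -273.8, 24.0]
orientation: [-3.105, 0.292, 0.316]
contact_force: [0.9, 0.5, -3.3]
gripper_width: 0.234
finger_force: 30.0
```

```bash
python3 -m jog '[[0,0,-0.03,0,0,0],[0,0,-0.06,0,0,0],[0,0,-0.09,0,0,0],[0,0,-0.1,0,0,0],[0,0,-0.1,0,0,0],[0,0,-0.1,0,0,0],[0,0,-0.1,0,0,0],[0,0,-0.1,0,0,0],[0,0,-0.1,0,0,0],[0,0,-0.1,0,0,0]]'
python3 -m jog '[[0,0,-0.03,0,0,0],[0,0,-0.06,0,0,0],[0,0,-0.09,0,0,0],[0,0,-0.1,0,0,0],[0,0,-0.1,0,0,0],[0,0,-0.1,0,0,0],[0,0,-0.1,0,0,0],[0,0,-0.1,0,0,0],[0,0,-0.1,0,0,0],[0,0,-0.1,0,0,0]]'
```

```text
time_s: 41.12
eef_pos: [527.1, -273.8, 23.3]
orientation: [-3.104, 0.292, 0.317]
contact_force: [-5.3, 1.0, 6.3]
gripper_width: 0.239
finger_force: 30.0
time_s: 41.95
eef_pos: [526.8, -273.8, 22.8]
orientation: [-3.104, 0.292, 0.318]
contact_force: [-7.1, 1.5, 8.9]
gripper_width: 0.235
finger_force: 30.0
```

Contact with the mat. I release with a slight unload, open, retreat along the tool axis and check.

```bash
python3 -m jog '[[0,0,0.08,0,0,0],[0,0,0.08,0,0,0],[0,0,0.08,0,0,0],[0,0,0.08,0,0,0],[0,0,0.08,0,0,0],[0,0,0.08,0,0,0],[0,0,0.08,0,0,0],[0,0,0.08,0,0,0],[0,0,0.08,0,0,0],[0,0,0.08,0,0,0]]' 0.2
python3 -m jog '[[0.1,0,0.5,0,0,0],[0.3,0,1.5,0,0,0],[0.6,0,3,0,0,0],[1,-0.1,5,0,0,0],[1.4,-0.2,7,0,0,0],[1.8,-0.2,9,0,0,0],[2.2,-0.3,11,0,0,0],[2.6,-0.3,13,0,0,0],[3,-0.4,15,0,0,0],[3,-0.4,17,0,0,0]]'
python3 - <<'E'
from plan import *
w=cam('wrist');save(w,'x9.png');d=cam('side');save(d,'x9s.png');s=robot.state();print(s['eef_pos'],s['contact_force'])
hsv=cv2.cvtColor(w['pixels'],cv2.COLOR_RGB2HSV)
print('pred head top',proj(w,[580,-282.4,83]),'foot',proj(w,[580,-282.4,3]))
m=((hsv[...,1]<50)&(hsv[...,2]>90)).astype(np.uint8);m[250:]=0
k,l,st,ce=cv2.connectedComponentsWithStats(m)
for i in range(1,k):
  if st[i,4]>200: print(st[i],ce[i].round(1))
a=cv2.imread('pics/side0.png').astype(int);b=d['pixels'][:,:,::-1].astype(int)
df=np.abs(a-b).max(2)[225:345,255:380];print('side diff px',(df>40).sum())
ys,xs=np.where(df>40);print(list(zip(xs+255,ys+225))[:30])
E
```

```text
time_s: 42.78
eef_pos: [527.4, -273.8, 22.8]
orientation: [-3.105, 0.292, 0.316]
contact_force: [-0.5, 0.4, -0.9]
gripper_width: 0.6
finger_force: 0.0
time_s: 43.62
eef_pos: [558.0, -277.7, 195.0]
orientation: [-3.105, 0.292, 0.314]
contact_force: [0.1, 0.2, 0.0]
gripper_width: 0.603
finger_force: 0.0
[ 559.06633793 -278.58141376  197.58609698] [-0.02962442 -0.73940013 -0.46264336]
pred head top [277.66669962 154.9987869 ] foot [277.01294264 130.7065677 ]
[    0     0   560   250 80322] [284.8 108.2]
[ 376   75   40  160 3112] [397. 149.]
[ 96 111  47  91 459] [123.3 165.2]
[ 259  121   43   57 1581] [281.3 153.7]
side diff px 531
[(np.int64(319), np.int64(225)), (np.int64(320), np.int64(225)), (np.int64(321), np.int64(225)), (np.int64(322), np.int64(225)), (np.int64(323), np.int64(225)), (np.int64(324), np.int64(225)), (np.int64(325), np.int64(225)), (np.int64(326), np.int64(225)), (np.int64(327), np.int64(225)), (np.int64(328), np.int64(225)), (np.int64(329), np.int64(225)), (np.int64(330), np.int64(225)), (np.int64(331), np.int64(225)), (np.int64(332), np.int64(225)), (np.int64(333), np.int64(225)), (np.int64(334), np.int64(225)), (np.int64(335), np.int64(225)), (np.int64(336), np.int64(225)), (np.int64(337), np.int64(225)), (np.int64(338), np.int64(225)), (np.int64(339), np.int64(225)), (np.int64(340), np.int64(225)), (np.int64(341), np.int64(225)), (np.int64(342), np.int64(225)), (np.int64(343), np.int64(225)), (np.int64(344), np.int64(225)), (np.int64(345), np.int64(225)), (np.int64(346), np.int64(225)), (np.int64(347), np.int64(225)), (np.int64(348), np.int64(225))]
```

```bash
python3 -m jog '[[-3,0,1,0,0,0],[-6,-2,2,0,0,0],[-9,-4,3,0,0,0],[-12,-6,4,0,0,0],[-15,-8,5,0,0,0],[-18,-10,5,0,0,0],[-21,-13,5,0,0,0],[-24,-16,5,0,0,0],[-27,-18,5,0,0,0],[-29,-20,5,0,0,0]]'
python3 - <<'E'
from h import *
a=cv2.imread('pics/side0.png').astype(int);d=cam('side');b=d['pixels'][:,:,::-1].astype(int)
df=(np.abs(a-b).max(2)>45).astype(np.uint8)
k,l,st,ce=cv2.connectedComponentsWithStats(df)
for i in range(1,k):
  if st[i,4]>8 and st[i,0]>190: print(st[i],ce[i].round())
print(robot.state()['eef_pos'],robot.state()['contact_force'])
E
```

```text
time_s: 44.55
eef_pos: [264.4, -478.7, 242.7]
orientation: [-3.104, 0.294, 0.318]
contact_force: [-0.5, -1.4, 0.2]
gripper_width: 0.598
finger_force: 0.0
[233 127  23   9 158] [244. 131.]
[299 129   5   5  21] [301. 131.]
[240 139  21  20 293] [251. 147.]
[299 142   4   3  11] [300. 143.]
[225 165  21  12 102] [235. 173.]
[239 166   7   2  14] [242. 166.]
[255 169   6   3  15] [258. 170.]
[218 177   6   7  14] [220. 180.]
[224 178   6   5  13] [226. 179.]
[192 185  19  30 146] [200. 201.]
[204 254   5  11  33] [206. 259.]
[225 261   4   7  18] [226. 264.]
[324 269   3   6  13] [325. 271.]
[205 272   5   6  25] [207. 275.]
[ 261.55035123 -481.90054558  242.62640488] [-3.11678992 -2.00654445 -0.02708774]
```

```bash
python3 -c "
from cell import robot
print(robot.finish_job())"
```

```text
the job is handed in; nothing more can be done
None
```

The job is handed in at about 45 s: the wheel was turned by its rim until the pin stood at the top (within about 0.03 rad), the pin was struck flush with five brisk mallet blows, and the mallet is back on the black mat, standing within about 3 mm of where I found it, with no other object on the bench visibly moved in the final side view.

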